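# Draw cells from the dispenser and stack them as a pyramid

### The job

Empty the cell dispenser: for each cell, swing the sprung lever to its stop and let it spring back, then take the cell from the outlet. Stack all those cells, and any lying loose on the bench, in the wooden cradle as a pyramid: three side by side in the bottom seats, the others saddled in the gaps of the layer below, all lying along the cradle, squarely over its bed. Leave the other things on the bench where they are.

Things in the scene. Friction and masses are not known exactly. Their poses are not given: they have to be found in the camera images.
- dispenser: fixed cell dispenser: a slim aluminium magazine (upright roofed shaft 42 x 69 mm, top 210 mm above the bench, open slots front and back) over a steel slide. Origin on the bench under the shaft's axis, z up. -x is its front, where a 36 mm wide ramp leads down to the outlet trough, 88 mm in front of the shaft's axis; the lever is on its +y side
- magazine (a point): centre of the lowest cell in the magazine, 74 mm above the bench. The cells in it lie along the dispenser's y, one on another; a cell within 25 mm of the shaft's axis and over 68 mm high is still inside. One full lever stroke pushes the lowest out and it rolls down to the trough; the next drops when the lever springs back
- outlet (a point): centre of a cell in the outlet trough, 60 mm above the bench, the cell along the dispenser's y. Its ends overhang the 36 mm wide trough by 12 mm each side, so it can be gripped by its ends from above; the stop in front of it, also 36 mm wide, is 4 mm higher than its centre. The trough holds one cell: take it before the next stroke
- lever (a joint): sprung advance lever that swings level about an upright pivot (in the dispenser's frame at x -5, y 68 mm), rad: 0 = at rest, 1.0 = hard against its stop; positive is anticlockwise seen from above, drawing the knob towards the dispenser's front (-x). A spring always returns it to 0. Drawing it takes 2 to 8 N at the knob.
- lever_knob (a point): point on the axis of the lever's upright black knob (18 mm across, 42 mm tall, from 65 to 107 mm above the bench; this point is 92 mm above the bench), 95 mm from the pivot; the flat arm lies directly below the knob
- cradle: fixed plywood cradle for the pile, 130 mm along y, 44 mm along x at the foot. Origin on the bench under its centre, z up. Three seats side by side along y, 34 mm apart, on a bed 36 mm wide (x), 25 mm above the bench, with 3 mm ridges between and a cheek 50 mm above the bench at either end of the row. Cells lie along its x, ends overhanging the bed by 12 mm
- slot_b0 (a point): centre of a cell in the bottom row, seat at the cradle's -y end, 41.5 mm above the bench
- slot_b1 (a point): centre of a cell in the middle seat of the bottom row
- slot_b2 (a point): centre of a cell in the seat at the +y end of the bottom row
- slot_m0 (a point): centre of a second-layer cell saddled in the gap between b0 and b1, 70 mm above the bench
- slot_m1 (a point): centre of a second-layer cell saddled in the gap between b1 and b2
- slot_t0 (a point): centre of the top cell, saddled between m0 and m1, 98 mm above the bench
- cell_0: battery cell, green-wrapped cylinder with steel ends, 33 mm across and 60 mm long, 0.14 kg nominal; origin at its centre, its axis is its own y; at the start lies loose on the bench to the right of the dispenser (cell_0, cell_5, both or neither are there)
- cell_1: battery cell, green-wrapped cylinder with steel ends, 33 mm across and 60 mm long, 0.14 kg nominal; origin at its centre, its axis is its own y; at the start in the magazine
- cell_2: battery cell, green-wrapped cylinder with steel ends, 33 mm across and 60 mm long, 0.14 kg nominal; origin at its centre, its axis is its own y; at the start in the magazine
- cell_3: battery cell, green-wrapped cylinder with steel ends, 33 mm across and 60 mm long, 0.14 kg nominal; origin at its centre, its axis is its own y; at the start in the magazine
- cell_4: battery cell, green-wrapped cylinder with steel ends, 33 mm across and 60 mm long, 0.14 kg nominal; origin at its centre, its axis is its own y; at the start in the magazine on top of the others, if it is there at all
- cell_5: battery cell, green-wrapped cylinder with steel ends, 33 mm across and 60 mm long, 0.14 kg nominal; origin at its centre, its axis is its own y; at the start lies loose on the bench to the right of the dispenser (cell_0, cell_5, both or neither are there)
- pack_a: battery pack, black, 115 x 72 x 56 mm, bystander; origin under its centre
- pack_b: second battery pack of the same kind, bystander; origin under its centre
- drill: grey and black cordless drill lying on its side, about 200 x 200 x 60 mm, bystander; origin under the middle of its motor body
- tape_roll: clear tape roll lying flat, 90 mm across, 24 mm high, bystander; origin under its centre
- multimeter: yellow multimeter lying flat, 150 x 75 x 42 mm, bystander; origin under its centre
- screwdriver: screwdriver lying on the bench, bystander

How it is judged:
On the way, in this order (a step that is already met when the one before it is completed fails the run):
1. the lever is swung to its stop (value of joint lever above 0.95 rad), for 0.05 s.
2. the lever has sprung back (value of joint lever below 0.06 rad), for 0.1 s.
At the end, for the whole second after the job is handed in: Every cell lies still in the cradle within 12 mm of one of the six slots and within 0.2 rad of the cradle's x axis (the bottom three seats filled before the gaps above can be), none is left in the dispenser or on the bench, and the lever is back at rest ((distance between cell_0 and slot_b0 below 0.012 m or distance between cell_0 and slot_b1 below 0.012 m or distance between cell_0 and slot_b2 below 0.012 m or distance between cell_0 and slot_m0 below 0.012 m or distance between cell_0 and slot_m1 below 0.012 m or distance between cell_0 and slot_t0 below 0.012 m) and angle between the y axis of each of cell_0, cell_1, cell_2, cell_3, cell_4, cell_5 and the x axis of cradle, either way round below 0.2 rad and linear speed of each of cell_0, cell_1, cell_2, cell_3, cell_4, cell_5 below 0.02 m/s and (distance between cell_1 and slot_b0 below 0.012 m or distance between cell_1 and slot_b1 below 0.012 m or distance between cell_1 and slot_b2 below 0.012 m or distance between cell_1 and slot_m0 below 0.012 m or distance between cell_1 and slot_m1 below 0.012 m or distance between cell_1 and slot_t0 below 0.012 m) and (distance between cell_2 and slot_b0 below 0.012 m or distance between cell_2 and slot_b1 below 0.012 m or distance between cell_2 and slot_b2 below 0.012 m or distance between cell_2 and slot_m0 below 0.012 m or distance between cell_2 and slot_m1 below 0.012 m or distance between cell_2 and slot_t0 below 0.012 m) and (distance between cell_3 and slot_b0 below 0.012 m or distance between cell_3 and slot_b1 below 0.012 m or distance between cell_3 and slot_b2 below 0.012 m or distance between cell_3 and slot_m0 below 0.012 m or distance between cell_3 and slot_m1 below 0.012 m or distance between cell_3 and slot_t0 below 0.012 m) and (distance between cell_4 and slot_b0 below 0.012 m or distance between cell_4 and slot_b1 below 0.012 m or distance between cell_4 and slot_b2 below 0.012 m or distance between cell_4 and slot_m0 below 0.012 m or distance between cell_4 and slot_m1 below 0.012 m or distance between cell_4 and slot_t0 below 0.012 m) and (distance between cell_5 and slot_b0 below 0.012 m or distance between cell_5 and slot_b1 below 0.012 m or distance between cell_5 and slot_b2 below 0.012 m or distance between cell_5 and slot_m0 below 0.012 m or distance between cell_5 and slot_m1 below 0.012 m or distance between cell_5 and slot_t0 below 0.012 m) and value of joint lever below 0.06 rad); the robot touches nothing.
It fails at once if a bystander is moved by more than 4 cm (distance of any of pack_a, pack_b, drill, tape_roll, multimeter, screwdriver from where it was at the start of the episode above 0.04 m).
Of cell_4, cell_0, cell_5 only 1 to 3 are there at a start; the rules pass over those that are not, and their reading is None.
At some moment in a run one of cell_0, cell_5 may be knocked a few centimetres aside while the robot is not near it.
Once in a run the grip may slacken for a moment while it holds something.
It also fails if it takes over 210 s, if anything falls off the work surface, if the arm or the gripper's body presses on something with over 40 N, if the wrist force passes 120 N, or if a joint passes its speed limit or range.

### The arm

A 7-joint arm with a two-finger parallel gripper is mounted at the origin on the work surface. World frame = base frame: x ahead of the robot, y to its left, z up, the work surface at z = 0. Lengths are in m, angles in rad, forces in N, time in s.
With the tool pointing down it reaches from about 0.425 to 0.95 m from the base axis. Payload 4.7 kg.
Tool frame: the origin (TCP) lies at the very end of the fingers, on their centre line; the grasp point (between the pads) lies 19 mm behind it (env.grip_depth is the distance from the TCP to the grasp point, in m); z points along the fingers, y is the line along which they close (so a half turn about z gives the same grasp; the last joint's range is limited). The gripper opens to 85 mm and grips with 20 to 120 N. Pads are 22 mm wide; open, the fingers measure 114 mm over their backs; the gripper's body (76 mm by 85 mm) begins 54 mm behind the grasp point. The pads swing forward as they close: fully open they stand 13 mm farther back than shut.
Start: joints at [-1.181, 0.469, -0.049, 1.532, 0.024, 1.141, -0.082], TCP at [0.274, 0.617, 0.192] pointing down, gripper open.
Joint ranges: [-2.59, 2.59], [-0.33, 1.99], [-1.39, 1.29], [0.1, 2.45], [-1.04, 4.18], [0.21, 1.99], [-2.66, 2.66]. Speed limits (rad/s): [2.57, 2.57, 3.14, 3.14, 3.14, 3.14, 3.14].

### API

Orientations are given as a unit quaternion [x, y, z, w].
In Python, from plant import telemetry, imaging, job_done, env gives the robot as it stands.
- The arm moves only by the shell command python3 -m handwheel 'ROWS'. ROWS is JSON, a list of rows, each a list of 5 numbers: the finger opening in mm, from 0 to 85.4, then the shift along the tool's x, y, z in mm, then the turn about the tool's z in degrees. A call has 1 to 5 rows; each row shifts and turns the commanded pose from where the row before left it, along the tool's axes as they then stand; what a row does not reach is not made up. A row lasts 1/12 s, in which the tool goes at most 41.7 mm and 7.16 degrees, less where a joint would pass 70% of its speed; a pose out of reach is approached as far as the arm can. A call is refused whole if a number of a shift passes 41.7 or a number of a turn 7.16, either way. A call with a gripper value outside its range is refused whole. The fingers move at their own pace and stop on an object; the grip force is fixed at half the most. Time passes only in rows, so rows that do not move let the fingers close. It gives the time, the measured TCP pose, the force, the opening and the grip force at its end, in the units of the state.
- telemetry.get_obs(): the state, without advancing time (a new reading comes with each control period).
- imaging.capture(name): name is "side" or "top" or "wrist"; returns the picture (384x512x3 uint8, red, green, blue); there is no depth.
- imaging.camera_params(name): a dict with "camera_matrix" (3x3 intrinsics, pixels), "R" (3x3) and "t" (3): a world point X has camera coordinates R X + t; the wrist camera has in their place "tool_from_camera" (4x4, takes a point from camera to tool coordinates, whose origin is the TCP and whose axes are the flange's). Camera axes: x right, y down, z forward; pixel columns grow to the right and rows downward; lengths in m; the calibration is good to about 2 mm. A picture is of the moment at which its call begins: read the wrist's pose just before it. camera_params takes no time and is no camera call.
- job_done(): hands the job in; it is judged then, once.
The state is a dict: "clock": time; "joints": joint angles; "qd": joint speeds; "joint_torque": joint torques, N m; "eef_pos": TCP position; "ee_rot": TCP orientation; "force": force on the tool from outside, world axes, zero at the start; "torque": the same for the moment, N m; "gripper_width": finger opening in m; "grasp_force": force on a finger pad.
Only numpy, scipy, OpenCV 4.12 (cv2) and the standard library are available. Lean on these libraries where they do the work, as an engineer would, in place of code of your own. Each camera call takes 0.05 s, during which the arm holds its last target. There are 200 camera calls.

## Working session

There is one attempt and no reset: what is moved stays moved. The work goes in short steps, Python scripts to look and compute and a shell command to move; the robot and the scene stay as the last step left them, time stands still between calls to the robot, and variables do not carry over. Pictures are saved under pics/ and viewed, at most 14 in all, crops included, and the job is handed in when it is done.

```bash
ls; mkdir -p pics
python3 - <<'E'
from plant import telemetry, imaging, env
import cv2,numpy as np
np.set_printoptions(precision=4,suppress=True)
o=telemetry.get_obs();print({k:np.round(v,4).tolist() for k,v in o.items()})
for n in("side","top","wrist"):
    p=imaging.capture(n);cv2.imwrite(f"pics/{n}0.png",p[:,:,::-1])
    print(n,imaging.camera_params(n))
print(env.grip_depth)
a=cv2.imread("pics/side0.png");b=cv2.imread("pics/top0.png")
E
```

```text
pics
{'clock': 0.0, 'joints': [-1.1809, 0.4695, -0.0486, 1.5337, 0.0241, 1.141, -0.0823], 'qd': [-0.0012, 0.0005, -0.0007, -0.0006, 0.0013, -0.0002, 0.0002], 'joint_torque': [0.0006, -51.0312, -0.0465, -23.7718, 0.0107, 0.0072, 0.0], 'eef_pos': [0.2742, 0.6161, 0.191], 'ee_rot': [0.2079, 0.9782, -0.001, -0.0002], 'force': [-0.2392, -1.188, -0.0692], 'torque': [0.0158, 0.0101, 0.0036], 'grasp_force': 0.0, 'gripper_width': 0.0853}
side {'camera_matrix': array([[493.3857,   0.    , 250.9016],
       [  0.    , 493.3857, 187.0727],
       [  0.    ,   0.    ,   1.    ]]), 'R': array([[ 0.845 , -0.5347,  0.0105],
       [-0.2973, -0.4859, -0.8219],
       [ 0.4446,  0.6914, -0.5695]]), 't': array([-0.4128,  0.2446,  1.2491])}
top {'camera_matrix': array([[425.0914,   0.    , 254.0671],
       [  0.    , 425.0914, 192.4969],
       [  0.    ,   0.    ,   1.    ]]), 'R': array([[-0.0035, -0.9998, -0.018 ],
       [-0.9874,  0.0063, -0.1582],
       [ 0.1583,  0.0172, -0.9872]]), 't': array([0.0203, 0.4989, 1.2237])}
wrist {'camera_matrix': array([[278.7311,   0.    , 251.879 ],
       [  0.    , 278.7311, 191.2954],
       [  0.    ,   0.    ,   1.    ]]), 'tool_from_camera': array([[-0.0003, -0.9556, -0.2947,  0.0753],
       [ 1.    ,  0.    , -0.0011,  0.0004],
       [ 0.001 , -0.2947,  0.9556, -0.1819],
       [ 0.    ,  0.    ,  0.    ,  1.    ]])}
0.0187
```

View pics/top0.png

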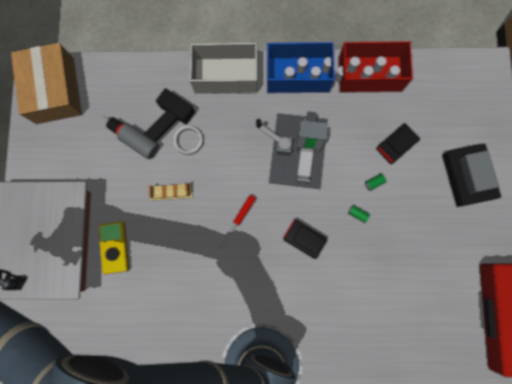

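View pics/side0.png

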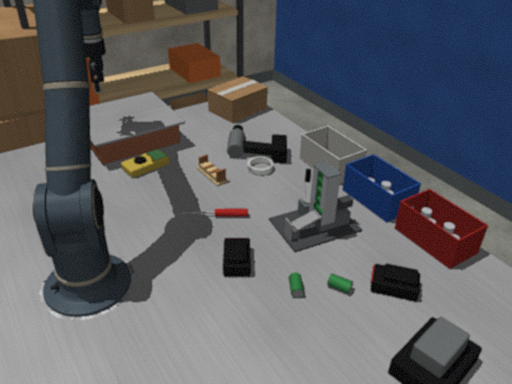

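The top view shows the dispenser at about (300,150), with its knob at (260,123) and its ramp pointing down. The cradle is at (171,190), and loose cells are at (375,182) and (359,214). The side view shows green cells in the shaft at (320,190).

```bash
cat > h.py <<'E'
import numpy as np,cv2
from plant import telemetry,imaging
from scipy.spatial.transform import Rotation as Ro
np.set_printoptions(precision=4,suppress=True)
def ext(n,o=None):
    c=imaging.camera_params(n);K=c["camera_matrix"]
    if n!="wrist": return K,c["R"],c["t"]
    T=np.eye(4);T[:3,:3]=Ro.from_quat(o["ee_rot"]).as_matrix();T[:3,3]=o["eef_pos"]
    M=np.linalg.inv(T@c["tool_from_camera"]);return K,M[:3,:3],M[:3,3]
def ray(cam,uv,z):
    K,R,t=cam;d=R.T@np.linalg.solve(K,[uv[0],uv[1],1.]);c=-R.T@t
    return c+d*(z-c[2])/d[2]
def proj(cam,X):
    K,R,t=cam;p=K@(R@np.asarray(X,float)+t);return p[:2]/p[2]
def shot(n,name):
    o=telemetry.get_obs();p=imaging.capture(n)[:,:,::-1].copy();cv2.imwrite(f"pics/{name}.png",p)
    return o,p,ext(n,o)
def green(p):
    h=cv2.cvtColor(p,cv2.COLOR_BGR2HSV);m=cv2.inRange(h,(45,90,40),(80,255,255))
    cs,_=cv2.findContours(m,cv2.RETR_EXTERNAL,cv2.CHAIN_APPROX_NONE)
    return [cv2.minAreaRect(c) for c in cs if cv2.contourArea(c)>25]
E
python3 - <<'E'
from h import *
t=cv2.imread("pics/top0.png");s=cv2.imread("pics/side0.png");T=ext("top");S=ext("side")
print("cam",-T[1].T@T[2],-S[1].T@S[2])
for r in green(t):
    b=cv2.boxPoints(r);print(r,ray(T,r[0],.02),[ray(T,x,.02)[:2] for x in b])
a=cv2.resize(t[95:220,140:340],None,fx=4,fy=4,interpolation=cv2.INTER_CUBIC)
b=cv2.resize(s[145:255,180:370],None,fx=4,fy=4,interpolation=cv2.INTER_CUBIC)
cv2.imwrite("pics/a.png",a);cv2.imwrite("pics/b.png",b)
E
```

```text
cam [ 0.2989 -0.0039  1.2874] [-0.1339 -0.9655  0.9168]
((110.17694091796875, 231.91539001464844), (14.512063980102539, 19.225383758544922), 82.87498474121094) [0.3854 0.4495 0.02  ] [array([0.4036, 0.4819]), array([0.4105, 0.4246]), array([0.3674, 0.4172]), array([0.3605, 0.4742])]
((359.1000061035156, 213.80003356933594), (18.782970428466797, 9.391485214233398), 26.56505012512207) [ 0.4358 -0.2949  0.02  ] [array([ 0.436 , -0.2637]), array([ 0.4612, -0.2772]), array([ 0.4356, -0.3261]), array([ 0.4106, -0.3125])]
((375.9433898925781, 181.19808959960938), (9.227214813232422, 18.16304588317871), 60.945396423339844) [ 0.5343 -0.3497  0.02  ] [array([ 0.5334, -0.3191]), array([ 0.5602, -0.3681]), array([ 0.5353, -0.3803]), array([ 0.5086, -0.3314])]
((310.0135498046875, 142.91891479492188), (11.179131507873535, 9.699540138244629), 9.462322235107422) [ 0.6552 -0.1541  0.02  ] [array([ 0.6432, -0.1345]), array([ 0.6735, -0.1401]), array([ 0.6673, -0.1738]), array([ 0.6371, -0.1681])]
```

View pics/a.png

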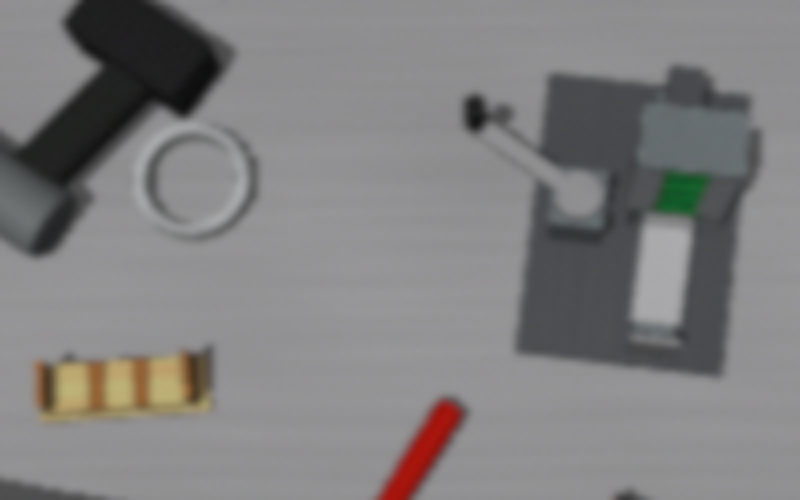

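View pics/b.png

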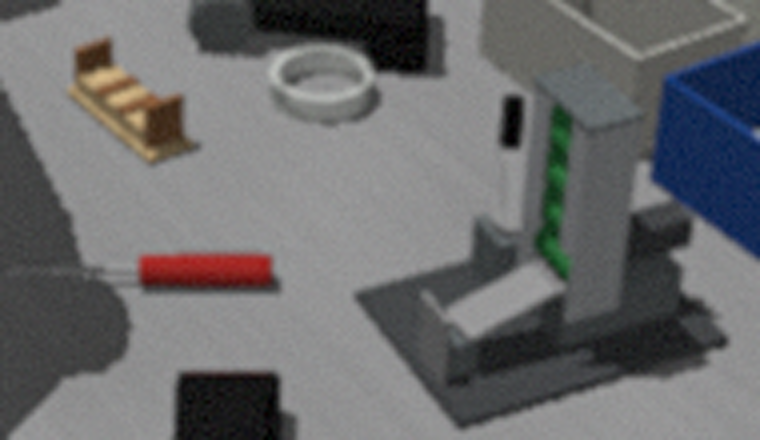

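The crops show four green bands in the shaft, so four cells, which makes six in all with the two loose ones. In crop a (4x, offset 140,95) the roof is centred at about (695,139), the stop's top edge runs (632,342)-(682,346), and the knob top is at (475,105). The cradle foot's front edge runs from (42,420) to (212,408).

Run:
```python
from h import *
T=ext("top")
def g(x,y,z): return ray(T,(x/4+139.6,y/4+94.6),z)   # resize half-pixel
P=lambda n,*a:print(n,g(*a))
for q in [(645,103),(752,112),(745,175),(638,165)]: P("roof",*q,.21)
for q in [(548,75),(518,352),(722,376),(750,97)]: P("base",*q,.004)
P("stopL",632,338,.064);P("stopR",682,343,.064);P("rampTL",640,212,.057);P("rampTR",692,215,.057)
P("knob",475,105,.107);P("knobbase",477,120,.065);P("pivot",578,192,.065)
P("footL",42,420,0);P("footR",212,408,0)
P("cheekL o",38,362,.05);P("cheekR o",208,348,.05)
for q in [(55,365),(185,355),(55,410),(190,402)]:P("bed",*q,.025)
```

```text
roof [ 0.6633 -0.109   0.21  ]
roof [ 0.6565 -0.1791  0.21  ]
roof [ 0.6138 -0.1732  0.21  ]
roof [ 0.6211 -0.1036  0.21  ]
base [ 0.7567 -0.0534  0.004 ]
base [ 0.5352 -0.0278  0.004 ]
base [ 0.5155 -0.1833  0.004 ]
base [ 0.7371 -0.2114  0.004 ]
stopL [ 0.534 -0.11   0.064]
stopR [ 0.53   -0.1464  0.064 ]
rampTL [ 0.6307 -0.1185  0.057 ]
rampTR [ 0.6281 -0.157   0.057 ]
knob [0.6979 0.0035 0.107 ]
knobbase [0.7004 0.0024 0.065 ]
pivot [ 0.6442 -0.0722  0.065 ]
footL [0.4853 0.3382 0.    ]
footR [0.4938 0.2074 0.    ]
cheekL o [0.5216 0.3294 0.05  ]
cheekR o [0.5313 0.203  0.05  ]
bed [0.5237 0.3231 0.025 ]
bed [0.5307 0.2245 0.025 ]
bed [0.4893 0.3219 0.025 ]
bed [0.4947 0.22   0.025 ]
```

Estimates so far: dispenser axis (0.639,-0.141) with yaw about -0.11, outlet (0.551,-0.1315), pivot (0.642,-0.073), and knob (0.699,0.003). The knob lies 95.6 mm from the pivot, which agrees with the given 95. The cradle is near (0.51,0.272) with yaw about +0.065, and its foot measures 131 mm as it should. I'll move over the cradle first and refine it with the wrist camera.

```bash
cat >> h.py <<'E'
def plan(x,y,z,yaw=None):
    """tool-frame mm shift to world xyz; turn (deg about tool z) so that tool y points at world yaw deg"""
    o=telemetry.get_obs();R=Ro.from_quat(o["ee_rot"]).as_matrix();p=o["eef_pos"]
    cur=np.degrees(np.arctan2(R[1,1],R[0,1]))
    out=[]
    if yaw is not None:
        a=(yaw-cur+180)%360-180;out.append(f"turn {-a:.1f}")
        R=Ro.from_euler("z",a,degrees=True).as_matrix()@R
    d=1000*R.T@(np.array([x,y,z])-p)
    print("at",np.round(p,4),"yaw %.1f"%cur,"tilt",np.round(R[:,2],3),*out,"shift",np.round(d,1),"len %.0f"%np.linalg.norm(d))
E
python3 -m handwheel '[[85,-31.6,-20.4,0,0],[85,-31.6,-20.4,0,0],[85,-31.6,-20.4,0,0],[85,-31.6,-20.4,0,0],[85,-31.6,-20.4,0,0]]' && python3 -m handwheel '[[85,-31.6,-20.4,0,0],[85,-31.6,-20.4,0,0],[85,-31.6,-20.4,0,0],[85,-31.6,-20.4,0,0],[85,-31.6,-20.4,0,0]]' && python3 -m handwheel '[[85,-31.6,-20.4,0,0],[85,0,0,0,0],[85,0,0,0,0]]'
python3 - <<'E'
from h import *
o,p,W=shot("wrist","w1")
print(o["eef_pos"],proj(W,[.5105,.272,.025]))
u,v=proj(W,[.5105,.272,.025]).astype(int)
for q in [(-.018,-.065,.025),(-.018,.065,.025)]: print(proj(W,[.5105+q[0],.272+q[1],q[2]]))
E
cat > /dev/null
```

```text
clock: 0.57
eef_pos: [0.3779, 0.4575, 0.1918]
ee_rot: [0.208, 0.978, -0.0, -0.0]
force: [0.2, 0.6, 0.1]
gripper_width: 0.0852
grasp_force: 0.0
clock: 0.98
eef_pos: [0.4808, 0.3, 0.192]
ee_rot: [0.208, 0.978, -0.0, -0.0]
force: [-0.0, 0.1, -0.9]
gripper_width: 0.0847
grasp_force: 0.0
clock: 1.23
eef_pos: [0.5022, 0.2674, 0.1919]
ee_rot: [0.211, 0.978, -0.0, 0.0]
force: [-0.5, -0.0, -0.2]
gripper_width: 0.0852
grasp_force: 0.0
[0.5022 0.2674 0.1919] [257.9    171.4688]
[206.3116 179.3036]
[300.0427 137.3465]
```

View pics/w1.png

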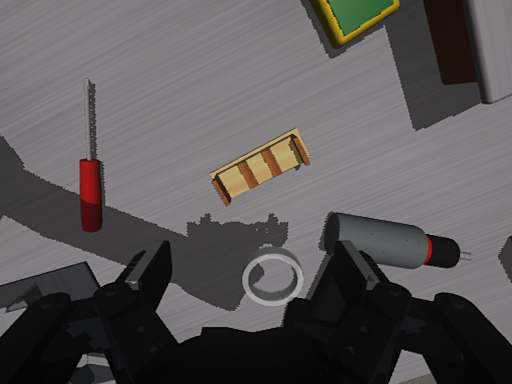

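The wrist view shows the cradle clearly from (211,180) to (310,160), with two brown ridges at about (246,173) and (271,162). I'll measure it by colour.

Run:
```python
from h import *
o=telemetry.get_obs();p=cv2.imread("pics/w1.png");W=ext("wrist",o)
h=cv2.cvtColor(p,cv2.COLOR_BGR2HSV)[120:215,200:320]
print(h[53,46],h[45,71],h[58,33],h[48,58],h[70,21])
for nm,lo,hi in (("brown",(5,140,60),(15,255,255)),("yellow",(16,80,90),(28,255,255))):
    m=cv2.inRange(h,lo,hi);n,l,st,c=cv2.connectedComponentsWithStats(m)
    for i in range(1,n):
        if st[i,4]>15:
            r=cv2.minAreaRect(np.argwhere(l==i)[:,::-1].astype(np.float32))
            print(nm,st[i,4],c[i]+[200,120],"r",np.round(r[1],1),"%.0f"%r[2],ray(W,c[i]+[200,120],.027)[:2],[ray(W,b+[200,120],.027)[:2] for b in cv2.boxPoints(r)])
```

```text
[ 12 174 138] [ 12 173 140] [ 22 108 184] [ 24 101 184] [ 12 168 102]
brown 155 [300.9677 150.471 ] r [30.   4.9] 63 [0.506  0.3344] [array([0.4877, 0.3299]), array([0.4874, 0.3359]), array([0.5254, 0.3391]), array([0.5258, 0.333 ])]
brown 266 [271.2707 161.9474] r [27.7  9.4] 63 [0.5042 0.295 ] [array([0.4868, 0.2882]), array([0.4863, 0.2998]), array([0.5218, 0.3019]), array([0.5225, 0.2899])]
brown 266 [247.5338 174.4135] r [27.6  9.6] 61 [0.5067 0.261 ] [array([0.4897, 0.2536]), array([0.4885, 0.2657]), array([0.5243, 0.2686]), array([0.5256, 0.2562])]
brown 127 [220.5118 192.1811] r [28.6  4.8] 60 [0.514 0.219] [array([0.4956, 0.2146]), array([0.4949, 0.2208]), array([0.5329, 0.2234]), array([0.5337, 0.217 ])]
yellow 2161 [260.3767 163.8973] r [33.8 98. ] 62 [0.5009 0.2815] [array([0.485 , 0.2168]), array([0.4766, 0.3386]), array([0.5188, 0.3434]), array([0.5297, 0.2178])]
```

Ridge spacing comes out at 34 mm as given, which puts the cradle at (0.5055,0.278) with yaw 0.073. That is within 5 mm of the top view. Now the lever.

```bash
python3 -m handwheel '[[40,0,0,0,-5.9],[20,0,0,0,-5.9],[0,0,0,0,-5.9],[0,-26,-23.4,-2,0],[0,-26,-23.4,-2,0]]' && python3 -m handwheel '[[0,-26,-23.4,-2,0],[0,-26,-23.4,-2,0],[0,-26,-23.4,-2,0],[0,-26,-23.4,-2,0],[0,-26,-23.4,-2,0]]' && python3 -m handwheel '[[0,-26,-23.4,0,0],[0,-26,-23.4,0,0],[0,-26,-23.4,0,0],[0,0,0,0,0],[0,0,0,0,0]]'
python3 - <<'E'
from h import *
o,p,W=shot("wrist","w2")
for n,q in dict(knobtop=(.699,.003,.107),pivot=(.6425,-.0725,.065),roof=(.6386,-.1412,.21),outlet=(.5511,-.1315,.06)).items(): print(n,proj(W,q))
plan(.735,.006,.19,83.7)
E
```

```text
clock: 1.7
eef_pos: [0.5454, 0.2224, 0.1959]
ee_rot: [0.05, 0.999, 0.001, -0.001]
force: [1.6, 0.6, -0.1]
gripper_width: 0.0248
grasp_force: 0.0
clock: 2.12
eef_pos: [0.6641, 0.0892, 0.2059]
ee_rot: [0.053, 0.999, 0.001, -0.0]
force: [0.7, 0.8, -0.2]
gripper_width: -0.0001
grasp_force: 0.0
clock: 2.53
eef_pos: [0.7339, 0.0089, 0.2048]
ee_rot: [0.055, 0.998, -0.0, -0.001]
force: [-0.4, 0.9, 0.7]
gripper_width: 0.0
grasp_force: 0.0
knobtop [242.027  148.5543]
pivot [168.7853  99.354 ]
roof [-13.1106 100.5354]
outlet [95.9566 12.9651]
at [0.7333 0.0113 0.2051] yaw 83.8 tilt [-0.002  0.002 -1.   ] turn 0.1 shift [-2.3 -5.1 15.1] len 16
```

View pics/w2.png

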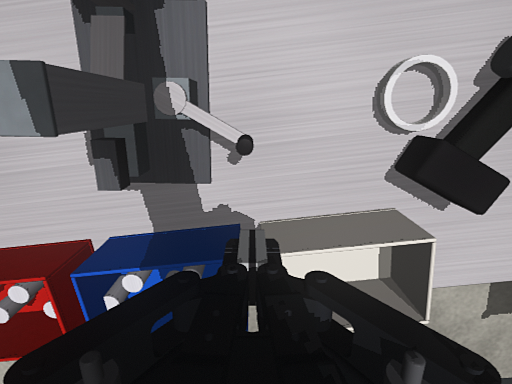

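The knob top sits at (243,143) against a predicted (242,148), so it is at x of about 0.695. Next I descend behind the knob, on its +x side, and push towards -x.

```bash
python3 -m handwheel '[[0,-1,-2,32,0],[0,-1,-2,32,0],[0,0,0,32,0],[0,0,0,31,0],[0,0,0,0,0]]' && python3 -m handwheel '[[0,12,0,0,0],[0,12,1,0,0],[0,12,2,0,0],[0,12,2,0,0],[0,12,2,0,0]]' && python3 -m handwheel '[[0,10,1,0,0],[0,10,1,0,0],[0,5,0,0,0],[0,5,0,0,0],[0,0,0,0,0]]'
python3 - <<'E'
from h import *
o,p,W=shot("wrist","w3");plan(.63,.013,.078,83.7)
E
```

```text
clock: 3.0
eef_pos: [0.7289, 0.0092, 0.0717]
ee_rot: [0.053, 0.999, 0.0, -0.007]
force: [-1.6, -0.5, -2.0]
gripper_width: -0.0003
grasp_force: 0.0
clock: 3.42
eef_pos: [0.6762, 0.0216, 0.0814]
ee_rot: [0.053, 0.999, 0.001, 0.001]
force: [0.8, 1.1, 0.8]
gripper_width: -0.0001
grasp_force: 0.0
clock: 3.83
eef_pos: [0.6463, 0.0252, 0.0803]
ee_rot: [0.054, 0.999, 0.0, 0.0]
force: [-0.5, -0.3, -0.0]
gripper_width: -0.0002
grasp_force: 0.0
at [0.6469 0.0247 0.0801] yaw 83.8 tilt [ 0.001  0.001 -1.   ] turn 0.1 shift [ 15.5 -13.5   2. ] len 21
```

View pics/w3.png

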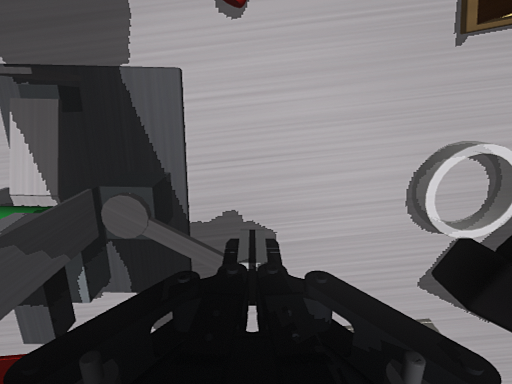

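Run:
```python
from h import *
o=telemetry.get_obs();W=ext("wrist",o)
pv=ray(W,(126,215),.066);print("pivot",pv)
e=ray(W,(218,260),.064);d=e-pv;print("arm end",e,"ang",np.arctan2(d[1],d[0]))
print(o["force"],o["eef_pos"])
o2={"eef_pos":np.array([.7333,.0113,.2051]),"ee_rot":np.array([.055,.998,0,-.001])};V=ext("wrist",o2)
a=ray(V,(170,98),.066);b=ray(V,(243,143),.107);print(a,b,np.linalg.norm((b-a)[:2]),np.arctan2(b[1]-a[1],b[0]-a[0]))
```

```text
pivot [ 0.6405 -0.0701  0.066 ]
arm end [ 0.6873 -0.0069  0.064 ] ang 0.9320453666262537
[-0.3109 -0.3736 -0.7091] [0.6469 0.0247 0.0801]
[ 0.6407 -0.0684  0.066 ] [0.693 0.007 0.107] 0.09175921388038205 0.9641762486847639
```

The lever stayed at rest: its arm measures 0.93 rad absolute, so the fingers slipped past the knob. Instead I'll rise, turn so the fingers close along the swing direction, grip the knob and carry it round the arc.

```bash
python3 -m handwheel '[[0,0,0,-30,0],[0,0,0,-30,0],[30,0,0,0,7.1],[50,0,0,0,7.1],[50,0,0,0,7.1]]' && python3 -m handwheel '[[50,0,0,0,7.1],[50,0,0,0,7.1],[50,0,0,0,7.1],[50,0,0,0,7.1],[50,0,0,0,7.1]]' && python3 -m handwheel '[[50,0,0,0,7.1],[50,0,0,0,7.1],[50,0,0,0,7.1],[50,0,0,0,7],[50,0,0,0,0]]'
python3 - <<'E'
from h import *
plan(.694,.006,.14,-8)
E
```

```text
clock: 4.3
eef_pos: [0.6477, 0.0238, 0.1403]
ee_rot: [0.242, 0.97, 0.001, 0.001]
force: [-0.2, -0.9, -0.3]
gripper_width: 0.0357
grasp_force: 0.0
clock: 4.72
eef_pos: [0.6473, 0.024, 0.1393]
ee_rot: [0.526, 0.851, 0.0, 0.0]
force: [0.2, -0.3, 0.6]
gripper_width: 0.0503
grasp_force: 0.0
clock: 5.13
eef_pos: [0.6472, 0.0241, 0.1392]
ee_rot: [0.716, 0.698, -0.0, 0.0]
force: [-0.2, -0.8, 0.2]
gripper_width: 0.0503
grasp_force: 0.0
at [0.6472 0.0241 0.1392] yaw -1.5 tilt [ 0.    -0.001 -1.   ] turn 6.5 shift [-11.4  48.8  -0.8] len 50
```

```bash
python3 -m handwheel '[[50,-8.5,23.6,0,0],[50,-8.5,23.6,0,0],[50,0,0,0,0],[50,0,0,33,0],[50,0,0,33,0]]' && python3 -m handwheel '[[50,0,0,0,0],[10,0,0,0,0],[10,0,0,0,0],[10,0,0,0,0],[10,0,0,0,0]]'
python3 - <<'E'
from h import *
plan(.694,.006,.072,-2)
pv=np.array([.6415,-.071])
for a in (.94,1.14,1.34,1.54,1.74,1.94,1.97): print(a,pv+.095*np.array([np.cos(a),np.sin(a)]))
E
```

```text
clock: 5.55
eef_pos: [0.696, 0.0054, 0.0746]
ee_rot: [0.715, 0.699, 0.002, 0.002]
force: [-0.7, 0.5, -0.9]
gripper_width: 0.0496
grasp_force: 0.0
clock: 5.97
eef_pos: [0.6949, 0.0056, 0.0755]
ee_rot: [0.716, 0.699, 0.002, 0.001]
force: [-0.3, -0.1, -1.3]
gripper_width: 0.0101
grasp_force: 0.0
at [0.6949 0.0056 0.0755] yaw -1.4 tilt [ 0.004  0.    -1.   ] turn 0.6 shift [ 0.3 -0.9  3.5] len 4
0.94 [0.6975 0.0057]
1.14 [0.6812 0.0153]
1.34 [0.6632 0.0215]
1.54 [0.6444 0.024 ]
1.74 [0.6255 0.0226]
1.94 [0.6072 0.0176]
1.97 [0.6046 0.0165]
```

Closing to 10 mm met nothing, so the knob is not between the pads. I need to see where it is.

Run:
```python
from h import *
o,p,W=shot("wrist","w4");o,s,S=shot("side","s4");o,t,T=shot("top","t4")
a=cv2.resize(p[150:350,150:360],(630,600));u,v=proj(S,[.694,.006,.09]).astype(int)
for n in((.695,.0056,.075),(.695,.006,.1)):print(proj(W,n),proj(S,n),proj(T,n))
b=cv2.resize(s[v-50:v+50,u-40:u+40],(480,600))[:,:]
c=np.hstack([cv2.resize(a,(400,380)),cv2.resize(b,(304,380))]);cv2.imwrite("pics/c4.png",c)
```

```text
[252.0298 217.3315] [306.8483 178.5128] [257.7483 125.2885]
[252.1451 232.2629] [307.3831 171.6349] [257.5294 122.5852]
```

View pics/c4.png

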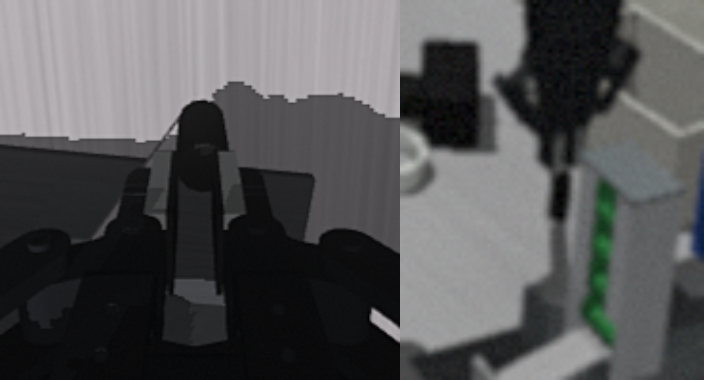

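Run:
```python
from h import *
o=telemetry.get_obs();print(o["gripper_width"],o["grasp_force"],o["eef_pos"],o["force"])
p=cv2.imread("pics/w4.png");cv2.imwrite("pics/c4b.png",cv2.convertScaleAbs(cv2.resize(p[190:300,200:310],(600,600),interpolation=cv2.INTER_CUBIC),alpha=2.5,beta=20))
```

```text
0.009983835557458753 0.0 [0.694  0.0058 0.0744] [ 1.3416  0.1682 -0.8771]
```

View pics/c4b.png

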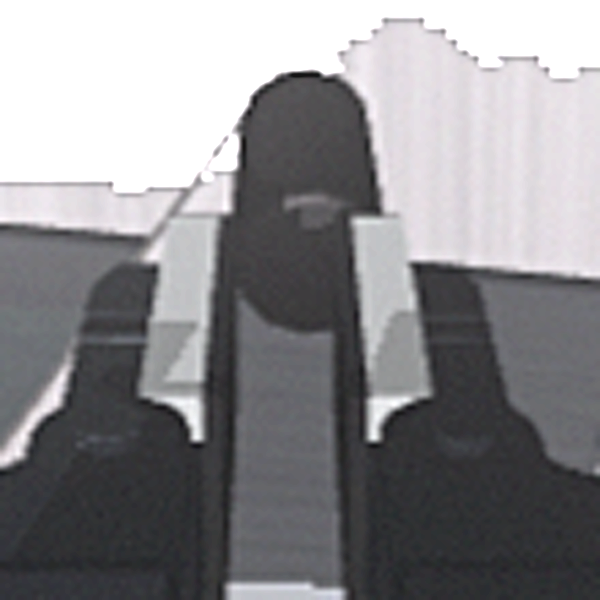

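The enlarged view shows the knob top at crop (310,260) coaxial with the gripper, but the pad tips end at its top. They sit about 30 mm higher than the reported TCP suggests, so the real fingertips look to be some 30 mm short of it. I'll open, go 20 mm lower and close again.

```bash
python3 -m handwheel '[[45,0,1,0,0],[45,0,0,0,0],[45,0,0,10,0],[45,0,0,5,0],[45,0,0,5,0]]' && python3 -m handwheel '[[45,0,0,0,0],[10,0,0,0,0],[10,0,0,0,0],[10,0,0,0,0],[10,0,0,0,0]]'
python3 - <<'E'
from h import *
o,p,W=shot("wrist","w5");print(o["eef_pos"],o["gripper_width"],o["grasp_force"])
cv2.imwrite("pics/c5.png",cv2.convertScaleAbs(cv2.resize(p[190:300,200:310],(400,400),interpolation=cv2.INTER_CUBIC),alpha=2.5,beta=20))
E
```

```text
clock: 6.53
eef_pos: [0.6937, 0.0058, 0.0517]
ee_rot: [0.716, 0.698, -0.001, -0.001]
force: [1.3, 0.4, -0.4]
gripper_width: 0.0451
grasp_force: 0.0
clock: 6.95
eef_pos: [0.6958, 0.0063, 0.0536]
ee_rot: [0.715, 0.699, 0.001, 0.001]
force: [3.9, 1.1, -1.6]
gripper_width: 0.0153
grasp_force: 58.6
[0.6958 0.0063 0.0536] 0.015309425747756554 58.55375826358795
```

The grip is on: 58 N on the knob. Now I swing it along the 95 mm arc.

```bash
python3 -m handwheel '[[10,4.8,-8,0,0],[10,4.4,-8.5,0,0],[10,3.2,-9,0,0],[10,2.6,-9.1,0,0],[10,1.4,-9.4,0,0]]' && python3 -m handwheel '[[10,0.6,-9.5,0,0],[10,-0.5,-9.5,0,0],[10,-1.4,-9.4,0,0],[10,-2.3,-9.2,0,0],[10,-2.8,-9,0,0]]' && python3 -m handwheel '[[10,0,0,0,0],[10,0,0,0,0]]'
python3 - <<'E'
from h import *
o=telemetry.get_obs();e=o["eef_pos"];print(e,o["force"],o["gripper_width"],np.arctan2(e[1]+.071,e[0]-.6415),np.hypot(e[1]+.071,e[0]-.6415))
E
```

```text
clock: 7.42
eef_pos: [0.6557, 0.0261, 0.0538]
ee_rot: [0.715, 0.699, 0.005, 0.003]
force: [14.6, 5.3, -11.7]
gripper_width: 0.0153
grasp_force: 58.7
clock: 7.83
eef_pos: [0.6071, 0.0251, 0.0537]
ee_rot: [0.714, 0.701, 0.005, -0.0]
force: [8.3, 10.0, -4.1]
gripper_width: 0.0151
grasp_force: 58.7
clock: 8.0
eef_pos: [0.6071, 0.0252, 0.0537]
ee_rot: [0.714, 0.7, 0.005, -0.0]
force: [8.1, 10.8, -5.5]
gripper_width: 0.0151
grasp_force: 59.3
[0.6071 0.0252 0.0537] [ 8.1441 10.8043 -5.4639] 0.015122961332216241 1.9138726315682115 0.1021314621077112
```

```bash
python3 -m handwheel '[[10,-2,-3,0,0],[10,0,0,0,0]]' && python3 -m handwheel '[[10,-2,-3,0,0],[10,0,0,0,0]]'
python3 - <<'E'
from h import *
o,p,T=shot("top","t6")
cv2.imwrite("pics/c6.png",cv2.resize(p[95:195,240:340],(600,600),interpolation=cv2.INTER_CUBIC))
E
```

```text
clock: 8.17
eef_pos: [0.6069, 0.025, 0.0538]
ee_rot: [0.713, 0.701, 0.007, 0.001]
force: [14.1, 14.3, -11.0]
gripper_width: 0.0152
grasp_force: 59.0
clock: 8.33
eef_pos: [0.6067, 0.0248, 0.054]
ee_rot: [0.713, 0.701, 0.01, 0.003]
force: [20.4, 16.5, -17.0]
gripper_width: 0.0149
grasp_force: 59.0
```

View pics/c6.png

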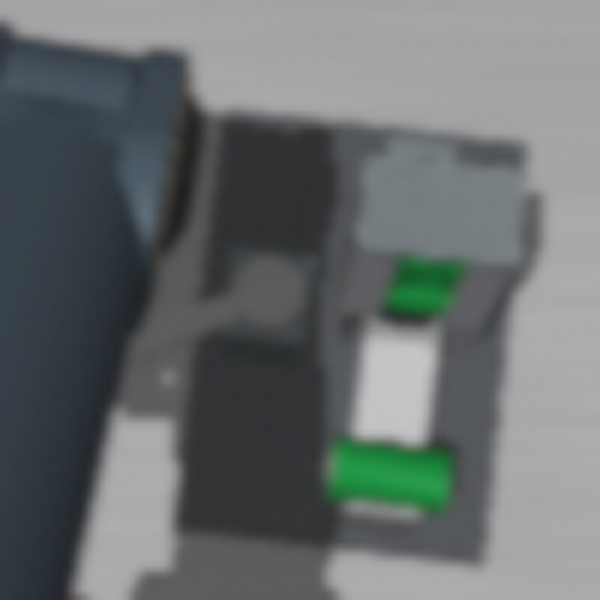

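The stroke is complete: the lever is hard on its stop (no motion, force rising) and a cell lies in the outlet at about (305,174). Now I release, lift clear and check the return.

```bash
python3 -m handwheel '[[50,2,4,0,0],[50,0,0,0,0],[50,0,0,-35,0],[50,0,0,-35,0],[60,0,0,-35,0]]' && python3 -m handwheel '[[70,0,0,-30,-7.1],[85,0,0,0,-7.1],[85,0,0,0,-7.1],[85,0,0,0,-7.1],[85,0,0,0,-7.1]]' && python3 -m handwheel '[[85,0,0,0,-7.1],[85,0,0,0,-7.1],[85,0,0,0,-7.1],[85,0,0,0,-7.1],[85,0,0,0,-7.1]]' && python3 -m handwheel '[[85,0,0,0,-7.1],[85,0,0,0,-7.1],[85,0,0,0,0]]'
python3 - <<'E'
from h import *
o,p,T=shot("top","t7")
for r in green(p):
    print(r,ray(T,r[0],.065))
o,p,W=shot("wrist","w7");plan(.5511,-.1315,.2,83.7)
for r in green(p): print("w",r,ray(W,r[0],.07),[ray(W,b,.07)[:2] for b in cv2.boxPoints(r)])
cv2.imwrite("pics/c7.png",np.hstack([p,cv2.resize(cv2.imread("pics/t7.png")[95:195,235:315],(307,384))])[:, :])
E
```

```text
clock: 8.8
eef_pos: [0.6001, 0.0147, 0.1587]
ee_rot: [0.716, 0.698, -0.002, -0.001]
force: [0.3, 0.6, 0.4]
gripper_width: 0.0594
grasp_force: 0.0
clock: 9.22
eef_pos: [0.6006, 0.0148, 0.1882]
ee_rot: [0.466, 0.885, -0.001, -0.001]
force: [0.6, -0.1, 0.9]
gripper_width: 0.085
grasp_force: 0.0
clock: 9.63
eef_pos: [0.6005, 0.0146, 0.1878]
ee_rot: [0.175, 0.985, -0.001, -0.001]
force: [0.6, 0.2, -0.4]
gripper_width: 0.0848
grasp_force: 0.0
clock: 9.88
eef_pos: [0.6007, 0.0147, 0.1879]
ee_rot: [0.054, 0.999, -0.0, -0.001]
force: [-0.6, 0.2, -0.4]
gripper_width: 0.085
grasp_force: 0.0
((110.23847198486328, 231.90771484375), (13.271716117858887, 17.612932205200195), 82.87498474121094) [0.3824 0.4332 0.065 ]
((358.984619140625, 213.7769317626953), (19.101346969604492, 9.302604675292969), 29.744882583618164) [ 0.431  -0.2842  0.065 ]
((375.96697998046875, 181.24057006835938), (9.130086898803711, 18.16304588317871), 60.945396423339844) [ 0.5259 -0.3375  0.065 ]
((305.1153869628906, 173.57691955566406), (19.969593048095703, 11.039091110229492), 7.125016689300537) [ 0.5501 -0.1322  0.065 ]
((310.4245300292969, 142.76416015625), (11.126204490661621, 11.126204490661621), 15.945395469665527) [ 0.643 -0.15   0.065]
at [0.6011 0.015  0.1879] yaw 83.6 tilt [-0.001 -0.    -1.   ] turn -0.1 shift [  33.7 -151.1  -11.9] len 155
w ((89.67857360839844, 231.40432739257812), (26.648229598999023, 103.9312744140625), 55.80438995361328) [ 0.6455 -0.1826  0.07  ] [array([ 0.6621, -0.2498]), array([ 0.6017, -0.1289]), array([ 0.6296, -0.1182]), array([ 0.6936, -0.2415])]
w ((112.0, 143.5), (29.0, 56.0), 90.0) [ 0.5479 -0.1299  0.07  ] [array([ 0.5297, -0.1553]), array([ 0.5363, -0.0966]), array([ 0.5666, -0.1036]), array([ 0.5598, -0.1642])]
```

```bash
python3 -c "
import cv2;cv2.imwrite('pics/c7.png',cv2.resize(cv2.imread('pics/c7.png'),(800,375)))"
```

```text
(no output)
```

View pics/c7.png

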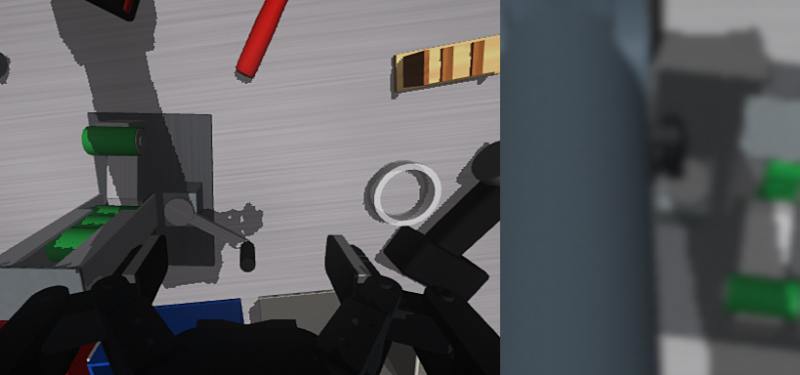

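The lever has returned to rest (arm at the same angle, knob at (248,255)). The cell sits at (112,143) in the wrist picture, which gives (0.549,-0.1315) with yaw 83.5°. The pad spacing in this picture puts the open pad tips about 55 mm behind the nominal TCP, or about 42 mm shut, which agrees with the knob result. I'll aim with that offset, going down over the outlet.

```bash
python3 -m handwheel '[[85,7,-30.3,0,0],[85,7,-30.3,0,0],[85,7,-30.3,0,0],[85,7,-30.3,0,0],[85,7,-30.3,0,0]]' && python3 -m handwheel '[[85,0,0,35,0],[85,0,0,35,0],[85,0,0,35,0],[85,0,0,0,0],[85,0,0,0,0]]'
python3 - <<'E'
from h import *
plan(.5495,-.1315,.004,83.7)
o,p,W=shot("wrist","w8")
for r in green(p): print(r)
cv2.imwrite("pics/c8.png",p)
E
```

```text
clock: 10.4
eef_pos: [0.5496, -0.1324, 0.1881]
ee_rot: [0.056, 0.998, -0.0, -0.0]
force: [-0.5, 0.2, 0.4]
gripper_width: 0.0848
grasp_force: 0.0
clock: 10.82
eef_pos: [0.5493, -0.1308, 0.082]
ee_rot: [0.055, 0.998, -0.0, -0.002]
force: [-0.0, 0.4, 1.5]
gripper_width: 0.0851
grasp_force: 0.0
at [ 0.5493 -0.1308  0.082 ] yaw 83.7 tilt [-0.004  0.    -1.   ] turn 0.0 shift [-0.6 -0.6 78. ] len 78
((255.5, 328.0), (6.0, 33.0), 90.0)
((252.0, 309.0), (24.0, 72.0), 90.0)
((253.9739990234375, 207.0081787109375), (78.21251678466797, 41.218017578125), 0.9877604246139526)
((19.48076629638672, 197.40383911132812), (38.59054946899414, 67.09493255615234), 52.12501525878906)
((33.99202346801758, 77.24040222167969), (85.75788879394531, 39.305694580078125), 23.702646255493164)
```

View pics/c8.png

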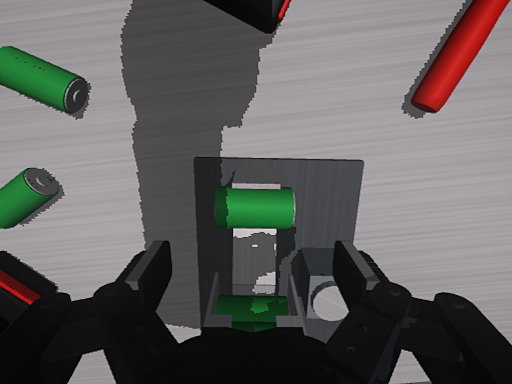

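The cell is centred at (254,207), squarely between the pads at columns 169 and 337. The shadowed upper one is still in the shaft, and the loose cells are at left. Now descend and grip.

```bash
python3 - <<'E'
from h import *
o=telemetry.get_obs();W=ext("wrist",o);print(ray(W,(254,207),.070))
E
python3 -m handwheel '[[85,0,-0.6,30,0],[85,0,0,30,0],[85,0,0,18,0],[85,0,0,0,0]]' && python3 -m handwheel '[[50,0,0,0,0],[50,0,0,0,0],[50,0,0,0,0],[50,0,0,0,0],[50,0,0,0,0]]'
```

```text
[ 0.5489 -0.1292  0.07  ]
clock: 11.2
eef_pos: [0.5501, -0.1311, 0.0042]
ee_rot: [0.054, 0.999, 0.0, -0.001]
force: [-0.6, 0.8, -0.3]
gripper_width: 0.0848
grasp_force: 0.0
clock: 11.62
eef_pos: [0.5534, -0.1318, 0.0083]
ee_rot: [0.054, 0.999, -0.0, 0.003]
force: [-1.1, 0.4, 5.8]
gripper_width: 0.0589
grasp_force: 63.8
```

Gripped: width 58.9 mm at 64 N. Lift, carry to the cradle and turn +79.5°.

```bash
python3 -m handwheel '[[50,0,0,15,0],[50,0,0,-30,0],[50,0,0,-38,0],[50,0,0,-38,0],[50,0,0,-38,0]]' >/dev/null; python3 -m handwheel '[[50,0,0,0,0]]' && python3 -c "
from h import *
plan(.507,.276,.13,83.7)"
```

```text
clock: 12.12
eef_pos: [0.5569, -0.1332, 0.1439]
ee_rot: [0.054, 0.998, -0.001, 0.009]
force: [1.5, 0.8, -1.1]
gripper_width: 0.0587
grasp_force: 76.5
at [ 0.5569 -0.1332  0.1439] yaw 83.8 tilt [ 0.018 -0.002 -1.   ] turn 0.1 shift [ 94.7 401.3  12. ] len 412
```

```bash
python3 -m handwheel '[[50,8.6,36.4,0,0],[50,8.6,36.4,0,0],[50,8.6,36.4,0,0],[50,8.6,36.4,0,0],[50,8.6,36.4,0,0]]' && python3 -m handwheel '[[50,8.6,36.4,0,0],[50,8.6,36.4,0,0],[50,8.6,36.4,0,0],[50,8.6,36.4,0,0],[50,8.6,36.4,0,0]]' && python3 -m handwheel '[[50,8.6,36.4,0,0],[50,0,0,0,7.1],[50,0,0,0,7.1],[50,0,0,0,7.1],[50,0,0,0,7.1]]' && python3 -m handwheel '[[50,0,0,0,7.1],[50,0,0,0,7.1],[50,0,0,0,7.1],[50,0,0,0,7.1],[50,0,0,0,7.1]]' && python3 -m handwheel '[[50,0,0,0,7.1],[50,0,0,0,7.1],[50,0,0,0,1.4],[50,0,0,0,0],[50,0,0,0,0]]'
cat >> h.py <<'E'
def cradle(p,W,show=True):
    h=cv2.cvtColor(p,cv2.COLOR_BGR2HSV);m=cv2.inRange(h,(5,140,40),(15,255,255))
    n,l,st,c=cv2.connectedComponentsWithStats(m)
    for i in range(1,n):
        if st[i,4]>60: print("brown",st[i],ray(W,c[i],.027)[:2])
    for r in green(p): print("green",np.round(r[0]),np.round(r[1]),"%.0f"%r[2])
E
python3 - <<'E'
from h import *
o,p,W=shot("wrist","w9");cradle(p,W);plan(.507,.276,.13,4.2)
for z in (.0,.01,.05,.06): print(z,proj(W,o["eef_pos"]+np.array([0,0,z])))
E
```

```text
clock: 12.53
eef_pos: [0.5279, 0.0557, 0.1357]
ee_rot: [0.054, 0.999, 0.0, 0.001]
force: [1.1, 0.7, -0.9]
gripper_width: 0.059
grasp_force: 76.3
clock: 12.95
eef_pos: [0.5047, 0.2416, 0.1357]
ee_rot: [0.054, 0.999, 0.001, 0.001]
force: [1.3, -1.3, -1.0]
gripper_width: 0.0588
grasp_force: 76.3
clock: 13.37
eef_pos: [0.5004, 0.2772, 0.1354]
ee_rot: [0.3, 0.954, 0.001, 0.001]
force: [0.1, -0.3, -1.5]
gripper_width: 0.0587
grasp_force: 76.3
clock: 13.78
eef_pos: [0.5005, 0.277, 0.1355]
ee_rot: [0.577, 0.817, 0.001, 0.0]
force: [-0.3, -0.3, -1.0]
gripper_width: 0.059
grasp_force: 76.3
clock: 14.2
eef_pos: [0.5001, 0.277, 0.1348]
ee_rot: [0.679, 0.734, 0.001, 0.0]
force: [0.3, 0.3, -1.3]
gripper_width: 0.0588
grasp_force: 76.3
brown [242 125  38  10 292] [0.5044 0.3292]
brown [243 160  34  12 386] [0.5073 0.2926]
brown [243 190  33  12 352] [0.5089 0.2584]
green [250. 251.] [129.  66.] 1
green [136.  10.] [21. 52.] 90
at [0.5001 0.2769 0.1346] yaw 4.4 tilt [ 0.001  0.001 -1.   ] turn 0.2 shift [-1.5  6.8  4.6] len 8
0.0 [251.8423 217.5731]
0.01 [251.8366 223.3266]
0.05 [251.8065 253.748 ]
0.06 [251.7964 263.9698]
```

The cell is well centred in the pads at (250,251), held about 53 mm above the TCP. The ridge pair gives a cradle centre of (0.508,0.2755). Lower it into the middle seat.

```bash
python3 -m handwheel '[[50,-2,7.9,0,0],[50,0,0,35,0],[50,0,0,35,0],[50,0,0,35,0],[50,0,0,29,0]]' && python3 -m handwheel '[[50,0,0,4,0],[50,0,0,0,0],[50,0,0,0,0]]' && python3 -m handwheel '[[50,0,0,2,0],[50,0,0,0,0]]'&& python3 -m handwheel '[[50,0,0,2,0],[50,0,0,0,0]]'
```

```text
clock: 14.67
eef_pos: [0.5081, 0.275, -0.0019]
ee_rot: [0.68, 0.733, -0.0, -0.0]
force: [-1.5, -0.4, -1.5]
gripper_width: 0.0588
grasp_force: 76.5
clock: 14.92
eef_pos: [0.5096, 0.2756, -0.0028]
ee_rot: [0.68, 0.733, 0.001, 0.0]
force: [0.1, -0.7, -1.5]
gripper_width: 0.0586
grasp_force: 76.2
clock: 15.08
eef_pos: [0.5095, 0.2761, -0.0041]
ee_rot: [0.68, 0.733, 0.002, 0.0]
force: [0.5, 0.6, -2.1]
gripper_width: 0.0588
grasp_force: 76.2
clock: 15.25
eef_pos: [0.5084, 0.2758, -0.0071]
ee_rot: [0.68, 0.733, 0.001, 0.0]
force: [0.4, -0.0, -0.7]
gripper_width: 0.0587
grasp_force: 76.3
```

```bash
python3 -m handwheel '[[50,0,0,2,0],[50,0,0,0,0]]' && python3 -m handwheel '[[50,0,0,2,0],[50,0,0,0,0]]' && python3 -m handwheel '[[50,0,0,2,0],[50,0,0,0,0]]'
```

```text
clock: 15.42
eef_pos: [0.5079, 0.2754, -0.0098]
ee_rot: [0.68, 0.733, 0.0, -0.0]
force: [0.4, -0.3, -1.3]
gripper_width: 0.0585
grasp_force: 76.2
clock: 15.58
eef_pos: [0.5077, 0.2753, -0.0122]
ee_rot: [0.68, 0.733, -0.0, -0.0]
force: [0.7, -0.1, -1.4]
gripper_width: 0.0589
grasp_force: 76.2
clock: 15.75
eef_pos: [0.5078, 0.2753, -0.0143]
ee_rot: [0.68, 0.733, -0.0, -0.0]
force: [-0.6, -0.8, -0.9]
gripper_width: 0.0587
grasp_force: 76.2
```

```bash
python3 -m handwheel '[[50,0,0,2,0],[50,0,0,0,0]]' && python3 -m handwheel '[[50,0,0,2,0],[50,0,0,0,0]]' && python3 -m handwheel '[[50,0,0,2,0],[50,0,0,0,0]]'
python3 - <<'E'
from h import *
o,p,W=shot("wrist","w10");cradle(p,W)
E
```

```text
clock: 15.92
eef_pos: [0.5081, 0.2755, -0.0153]
ee_rot: [0.68, 0.733, 0.0, -0.0]
force: [-2.5, -0.5, 5.2]
gripper_width: 0.0588
grasp_force: 77.3
clock: 16.08
eef_pos: [0.5081, 0.2755, -0.0156]
ee_rot: [0.68, 0.733, 0.0, -0.001]
force: [-5.0, -3.1, 17.7]
gripper_width: 0.0589
grasp_force: 78.8
clock: 16.25
eef_pos: [0.5082, 0.2756, -0.0159]
ee_rot: [0.68, 0.733, 0.0, -0.001]
force: [-9.9, -3.4, 31.0]
gripper_width: 0.0592
grasp_force: 80.4
brown [ 210  139   85   25 1904] [0.5044 0.3288]
brown [217 207  69  10 610] [0.5056 0.2964]
brown [222 321  38  11 280] [0.5065 0.2218]
green [250. 251.] [129.  65.] 0
```

Seated: contact at TCP z = -0.0155 with force rising. Release, lift, and go back to the lever for the next cell.

```bash
python3 -m handwheel '[[50,0,0,-6,0],[80,0,0,0,0],[85,0,0,0,0],[85,0,0,-38,0],[85,0,0,-38,0]]' && python3 -m handwheel '[[85,0,0,-38,0],[70,0,0,-38,0],[50,-31.4,18.6,0,0],[50,-31.4,18.6,0,0],[50,-31.4,18.6,0,0]]'
python3 - <<'E'
from h import *
o,p,T=shot("top","t11")
for r in green(p): print(np.round(r[0],1),np.round(r[1],1),"%.0f"%r[2],ray(T,r[0],.048)[:2])
E
python3 -m handwheel '[[50,-31.4,18.6,0,0],[50,-31.4,18.6,0,0],[50,-31.4,18.6,0,0],[50,-31.4,18.6,0,0],[50,-31.4,18.6,0,0]]' && python3 -m handwheel '[[50,-31.4,18.6,0,0],[50,0,0,0,0],[50,0,0,0,0]]'; python3 -c "
from h import *
plan(.696,.0065,.05)"
```

```text
clock: 16.72
eef_pos: [0.5059, 0.2742, 0.0601]
ee_rot: [0.68, 0.733, -0.003, -0.001]
force: [1.3, 0.0, 0.7]
gripper_width: 0.0853
grasp_force: 0.0
clock: 17.13
eef_pos: [0.5714, 0.1857, 0.1384]
ee_rot: [0.679, 0.734, 0.001, 0.0]
force: [-0.0, 1.0, -0.2]
gripper_width: 0.0502
grasp_force: 0.0
[110.2 231.9] [13.3 17.6] 83 [0.3835 0.4393]
[359.1 213.8] [18.8  9.4] 27 [ 0.4328 -0.2885]
[376.  181.2] [ 9.1 18.2] 61 [ 0.529  -0.3421]
[310.4 142.8] [11.1 11.1] 16 [ 0.6478 -0.1521]
clock: 17.6
eef_pos: [0.6757, 0.0348, 0.137]
ee_rot: [0.68, 0.733, -0.001, -0.0]
force: [0.4, -0.3, 0.2]
gripper_width: 0.0502
grasp_force: 0.0
clock: 17.85
eef_pos: [0.6964, 0.0026, 0.1368]
ee_rot: [0.682, 0.731, -0.001, 0.0]
force: [0.2, 1.0, -0.6]
gripper_width: 0.0499
grasp_force: 0.0
at [0.6964 0.0026 0.1368] yaw 4.0 tilt [-0.001 -0.002 -1.   ] shift [ 4.1 -0.  86.8] len 87
```

```bash
python3 -m handwheel '[[50,4,0,30,0],[50,0,0,30,0],[50,0,0,27,0],[50,0,0,0,0],[30,0,0,0,0]]' && python3 -m handwheel '[[10,0,0,0,0],[10,0,0,0,0],[10,0,0,0,0],[10,0,0,0,0]]' && python3 -m handwheel '[[10,6.4,-7,0,0],[10,5.7,-7.6,0,0],[10,4.9,-8.1,0,0],[10,4,-8.6,0,0],[10,3.2,-9,0,0]]' && python3 -m handwheel '[[10,2.3,-9.2,0,0],[10,1.3,-9.4,0,0],[10,0.4,-9.5,0,0],[10,-0.6,-9.5,0,0],[10,-1.5,-9.4,0,0]]' && python3 -m handwheel '[[10,-1.5,-4,0,0],[10,0,0,0,0],[10,0,0,0,0]]'
python3 - <<'E'
from h import *
o,p,T=shot("top","t12")
for r in green(p): print(np.round(r[0],1),np.round(r[1],1),"%.0f"%r[2],ray(T,r[0],.065)[:2])
E
```

```text
clock: 18.27
eef_pos: [0.6942, 0.0119, 0.0494]
ee_rot: [0.679, 0.734, -0.001, -0.002]
force: [0.9, -1.2, 0.9]
gripper_width: 0.0395
grasp_force: 0.0
clock: 18.6
eef_pos: [0.6974, 0.0107, 0.0534]
ee_rot: [0.68, 0.733, 0.002, 0.001]
force: [0.2, 1.4, 4.9]
gripper_width: 0.0151
grasp_force: 58.9
clock: 19.02
eef_pos: [0.6582, 0.0313, 0.0534]
ee_rot: [0.68, 0.733, 0.004, 0.004]
force: [10.3, -1.9, -0.4]
gripper_width: 0.0152
grasp_force: 58.6
clock: 19.43
eef_pos: [0.6082, 0.0357, 0.0525]
ee_rot: [0.679, 0.734, 0.004, -0.001]
force: [2.9, 8.3, 4.0]
gripper_width: 0.0099
grasp_force: 5.0
clock: 19.68
eef_pos: [0.6051, 0.0347, 0.0526]
ee_rot: [0.678, 0.735, 0.005, -0.001]
force: [5.1, 10.1, 2.2]
gripper_width: 0.0097
grasp_force: 5.8
[110.2 231.9] [13.3 17.6] 83 [0.3824 0.4332]
[359.1 213.8] [18.8  9.4] 27 [ 0.431  -0.2846]
[168. 189.] [18. 10.] 90 [0.5069 0.2693]
[376.  181.2] [ 9.1 18.2] 61 [ 0.5259 -0.3375]
[305.  173.2] [20.7 11. ] 9 [ 0.5511 -0.1318]
[311. 142.] [ 8. 12.] 90 [ 0.6454 -0.1518]
```

```bash
python3 -m handwheel '[[50,0,0,0,0],[50,0,0,0,0],[50,0,0,-35,0],[50,0,0,-35,0],[60,0,0,-35,0]]' && python3 -m handwheel '[[85,0,0,-25,-7.1],[85,0,0,0,-7.1],[85,0,0,0,-7.1],[85,0,0,0,-7.1],[85,0,0,0,-7.1]]' && python3 -m handwheel '[[85,0,0,0,-7.1],[85,0,0,0,-7.1],[85,0,0,0,-7.1],[85,0,0,0,-7.1],[85,0,0,0,-7.1]]' && python3 -m handwheel '[[85,0,0,0,-7.1],[85,0,0,0,-1.5],[85,0,0,0,0]]'
python3 - <<'E'
from h import *
plan(.5495,-.1315,.18,83.7)
o,p,W=shot("wrist","w12")
for r in green(p): print(r,ray(W,r[0],.07))
E
```

```text
clock: 20.15
eef_pos: [0.6006, 0.0281, 0.1564]
ee_rot: [0.68, 0.733, -0.002, -0.002]
force: [1.2, 0.9, -0.6]
gripper_width: 0.0594
grasp_force: 0.0
clock: 20.57
eef_pos: [0.6011, 0.0281, 0.1808]
ee_rot: [0.421, 0.907, -0.0, -0.001]
force: [0.5, 0.0, -0.1]
gripper_width: 0.085
grasp_force: 0.0
clock: 20.98
eef_pos: [0.6011, 0.0279, 0.1805]
ee_rot: [0.125, 0.992, -0.0, -0.001]
force: [0.6, -0.1, -0.3]
gripper_width: 0.0851
grasp_force: 0.0
clock: 21.23
eef_pos: [0.6017, 0.0278, 0.1807]
ee_rot: [0.054, 0.999, 0.0, -0.001]
force: [0.9, 1.0, -0.4]
gripper_width: 0.0852
grasp_force: 0.0
at [0.6017 0.0278 0.1807] yaw 83.8 tilt [-0.002  0.    -1.   ] turn 0.1 shift [  34.4 -164.     0.8] len 168
((85.06153869628906, 224.60769653320312), (24.434839248657227, 78.88609313964844), 60.2551155090332) [ 0.6354 -0.1672  0.07  ]
((96.0, 144.0), (58.0, 30.0), 0.0) [ 0.5474 -0.13    0.07  ]
((478.5362854003906, 58.968379974365234), (33.30902862548828, 66.30061340332031), 3.900493860244751) [0.5079 0.2566 0.07  ]
```

```bash
python3 -m handwheel '[[85,6.9,-32.8,0,0],[85,6.9,-32.8,0,0],[85,6.9,-32.8,0,0],[85,6.9,-32.8,0,0],[85,6.9,-32.8,0,0]]' && python3 -m handwheel '[[85,0,0,35,0],[85,0,0,35,0],[85,0,0,35,0],[85,0,0,35,0],[85,0,0,32,0]]' && python3 -m handwheel '[[85,0,0,0,0],[50,0,0,0,0],[50,0,0,0,0],[50,0,0,0,0],[50,0,0,0,0]]' && python3 -m handwheel '[[50,0,0,0,0],[50,0,0,-33,0],[50,0,0,-38,0],[50,0,0,-38,0],[50,0,0,-20,0]]' && python3 -m handwheel '[[50,8.6,36.6,0,0],[50,8.6,36.6,0,0],[50,8.6,36.6,0,0],[50,8.6,36.6,0,0],[50,8.6,36.6,0,0]]' && python3 -m handwheel '[[50,8.6,36.6,0,0],[50,8.6,36.6,0,0],[50,8.6,36.6,0,0],[50,8.6,36.6,0,0],[50,8.6,36.6,0,0]]'; python3 -c "
from h import *
plan(.51,.2416,.13,4)"
```

```text
clock: 21.7
eef_pos: [0.5501, -0.1328, 0.181]
ee_rot: [0.054, 0.999, 0.0, -0.0]
force: [0.5, -0.6, 0.6]
gripper_width: 0.0847
grasp_force: 0.0
clock: 22.12
eef_pos: [0.5504, -0.1314, 0.0074]
ee_rot: [0.054, 0.999, -0.0, -0.0]
force: [0.8, 0.4, -0.0]
gripper_width: 0.0852
grasp_force: 0.0
clock: 22.53
eef_pos: [0.5532, -0.132, 0.0116]
ee_rot: [0.053, 0.999, -0.0, 0.002]
force: [0.2, 0.3, 4.3]
gripper_width: 0.0585
grasp_force: 64.6
clock: 22.95
eef_pos: [0.5535, -0.1323, 0.1433]
ee_rot: [0.053, 0.999, -0.0, 0.004]
force: [0.3, -0.5, -1.6]
gripper_width: 0.0585
grasp_force: 72.1
clock: 23.37
eef_pos: [0.5275, 0.0565, 0.1391]
ee_rot: [0.054, 0.999, 0.0, 0.001]
force: [0.5, 0.4, -1.2]
gripper_width: 0.0583
grasp_force: 72.0
clock: 23.78
eef_pos: [0.5041, 0.2432, 0.139]
ee_rot: [0.053, 0.999, 0.0, 0.001]
force: [1.3, -0.4, -0.6]
gripper_width: 0.0585
grasp_force: 72.0
at [0.5041 0.2432 0.139 ] yaw 83.9 tilt [ 0.001 -0.001 -1.   ] turn 79.9 shift [-2.   5.8  9. ] len 11
```

```bash
python3 -m handwheel '[[50,0,0,0,7.1],[50,0,0,0,7.1],[50,0,0,0,7.1],[50,0,0,0,7.1],[50,0,0,0,7.1]]' >/dev/null && python3 -m handwheel '[[50,0,0,0,7.1],[50,0,0,0,7.1],[50,0,0,0,7.1],[50,0,0,0,7.1],[50,0,0,0,7.1]]' >/dev/null&& python3 -m handwheel '[[50,0,0,0,7.1],[50,0,0,0,1.8],[50,0,0,0,0],[50,0,0,0,0]]'
python3 - <<'E'
from h import *
plan(.51,.2416,-.002,4)
o,p,W=shot("wrist","w13");cradle(p,W)
E
```

```text
clock: 24.95
eef_pos: [0.5045, 0.2416, 0.1386]
ee_rot: [0.682, 0.732, 0.0, -0.0]
force: [0.4, 0.3, -1.3]
gripper_width: 0.0585
grasp_force: 72.0
at [0.5045 0.2416 0.1386] yaw 4.1 tilt [ 0.001  0.001 -1.   ] turn 0.1 shift [ -0.4   5.4 140.6] len 141
brown [239  88  39   7 246] [0.5048 0.3311]
brown [240 125  36   9 283] [0.507  0.2945]
brown [241 166  34   3  75] [0.5087 0.2536]
brown [240 194  34  12 331] [0.5107 0.2167]
green [250. 249.] [118.  61.] 1
green [258. 150.] [59. 32.] 1
```

```bash
python3 -m handwheel '[[50,-0.4,5.4,0,0],[50,0,0,35,0],[50,0,0,35,0],[50,0,0,35,0],[50,0,0,35,0]]' && python3 -m handwheel '[[50,0,0,2,0],[50,0,0,2,0],[50,0,0,0,0],[50,0,0,0,0]]' && python3 -m handwheel '[[50,0,0,2,0],[50,0,0,0,0]]'&& python3 -m handwheel '[[50,0,0,2,0],[50,0,0,0,0]]'&& python3 -m handwheel '[[50,0,0,2,0],[50,0,0,0,0]]'
```

```text
clock: 25.42
eef_pos: [0.5108, 0.2415, -0.0029]
ee_rot: [0.682, 0.732, 0.001, 0.0]
force: [-0.8, -0.7, -0.4]
gripper_width: 0.0585
grasp_force: 72.1
clock: 25.75
eef_pos: [0.5108, 0.2418, -0.0046]
ee_rot: [0.682, 0.731, 0.001, 0.0]
force: [0.5, 1.0, -2.2]
gripper_width: 0.0586
grasp_force: 77.0
clock: 25.92
eef_pos: [0.5104, 0.2418, -0.0069]
ee_rot: [0.682, 0.731, 0.001, 0.0]
force: [0.4, -0.4, -1.5]
gripper_width: 0.0583
grasp_force: 77.1
clock: 26.08
eef_pos: [0.5106, 0.2418, -0.0084]
ee_rot: [0.682, 0.731, 0.001, -0.0]
force: [-0.9, -0.7, 6.6]
gripper_width: 0.0585
grasp_force: 78.3
clock: 26.25
eef_pos: [0.5106, 0.2418, -0.0087]
ee_rot: [0.682, 0.731, 0.001, -0.001]
force: [-5.8, -3.3, 22.5]
gripper_width: 0.0582
grasp_force: 79.8
```

```bash
python3 -m handwheel '[[50,0,0,-5,0],[80,0,0,0,0],[85,0,0,0,0],[85,0,0,-38,0],[85,0,0,-38,0]]' >/dev/null&& python3 -m handwheel '[[85,0,0,-38,0],[70,0,0,-33,0],[50,-31.2,21.2,0,0],[50,-31.2,21.2,0,0],[50,-31.2,21.2,0,0]]' >/dev/null&& python3 -m handwheel '[[50,-31.2,21.2,0,0],[50,-31.2,21.2,0,0],[50,-31.2,21.2,0,0],[50,-31.2,21.2,0,0],[50,-31.2,21.2,0,0]]' && python3 -m handwheel '[[50,0,0,0,0],[50,0,0,0,0]]'; python3 -c "
from h import *
plan(.696,.005,.05,4)"
```

```text
clock: 27.5
eef_pos: [0.6973, 0.0031, 0.1394]
ee_rot: [0.682, 0.732, -0.0, -0.0]
force: [1.4, -0.6, -0.2]
gripper_width: 0.05
grasp_force: 0.0
clock: 27.67
eef_pos: [0.6971, 0.0007, 0.1392]
ee_rot: [0.684, 0.73, -0.001, 0.0]
force: [-1.0, 0.5, -0.5]
gripper_width: 0.0499
grasp_force: 0.0
at [0.6971 0.0007 0.1392] yaw 3.7 tilt [-0.001 -0.002 -1.   ] turn -0.3 shift [ 4.5 -0.7 89.1] len 89
```

```bash
python3 -m handwheel '[[50,0,0,30,0],[50,0,0,30,0],[50,0,0,29,0],[50,0,0,0,0],[50,0,0,0,0]]'; python3 -c "
from h import *
plan(.696,.005,.05,4)"
```

```text
clock: 28.08
eef_pos: [0.6949, 0.0062, 0.0495]
ee_rot: [0.681, 0.732, -0.001, -0.002]
force: [-0.5, -0.1, 0.4]
gripper_width: 0.0501
grasp_force: 0.0
at [0.6949 0.0062 0.0495] yaw 4.1 tilt [-0.004  0.001 -1.   ] turn 0.1 shift [-1.2  1.  -0.5] len 2
```

```bash
python3 -m handwheel '[[10,0,1,0,0],[10,0,0,0,0],[10,0,0,0,0],[10,0,0,0,0],[10,0,0,0,0]]' && python3 -m handwheel '[[10,6.2,-7,0,0],[10,5.4,-7.6,0,0],[10,4.6,-8.1,0,0],[10,3.6,-8.6,0,0],[10,2.8,-9,0,0]]' && python3 -m handwheel '[[10,2,-9.2,0,0],[10,1,-9.4,0,0],[10,0.2,-9.5,0,0],[10,-0.8,-9.5,0,0],[10,-1.7,-9.4,0,0]]' && python3 -m handwheel '[[10,-1.5,-4,0,0],[10,0,0,0,0],[10,0,0,0,0]]'
python3 - <<'E'
from h import *
o,p,T=shot("top","t14")
for r in green(p): print(np.round(r[0],1),np.round(r[1],1),"%.0f"%r[2],ray(T,r[0],.065)[:2])
E
python3 -m handwheel '[[50,0,0,0,0],[50,0,0,0,0],[50,0,0,-35,0],[50,0,0,-35,0],[60,0,0,-35,0]]' >/dev/null&& python3 -m handwheel '[[85,0,0,-25,-7.1],[85,0,0,0,-7.1],[85,0,0,0,-7.1],[85,0,0,0,-7.1],[85,0,0,0,-7.1]]' >/dev/null&& python3 -m handwheel '[[85,0,0,0,-7.1],[85,0,0,0,-7.1],[85,0,0,0,-7.1],[85,0,0,0,-7.1],[85,0,0,0,-7.1]]' >/dev/null&& python3 -m handwheel '[[85,0,0,0,-7.1],[85,0,0,0,-1.5],[85,0,0,0,0]]'
python3 - <<'E'
from h import *
plan(.550,-.1315,.18,83.7)
o,p,W=shot("wrist","w14")
for r in green(p): print(r,ray(W,r[0],.07))
E
```

```text
clock: 28.5
eef_pos: [0.6979, 0.0046, 0.0538]
ee_rot: [0.682, 0.732, 0.001, 0.0]
force: [-3.1, 0.1, 7.1]
gripper_width: 0.0152
grasp_force: 58.4
clock: 28.92
eef_pos: [0.6598, 0.0249, 0.0538]
ee_rot: [0.682, 0.732, 0.004, 0.004]
force: [10.3, -0.8, 1.9]
gripper_width: 0.0151
grasp_force: 59.6
clock: 29.33
eef_pos: [0.6128, 0.0265, 0.0537]
ee_rot: [0.68, 0.733, 0.005, 0.002]
force: [5.0, 11.2, 5.0]
gripper_width: 0.015
grasp_force: 59.0
clock: 29.58
eef_pos: [0.6079, 0.0254, 0.0536]
ee_rot: [0.68, 0.733, 0.005, 0.001]
force: [4.2, 6.9, 7.2]
gripper_width: 0.0151
grasp_force: 59.0
[110.2 231.9] [13.3 17.6] 83 [0.3824 0.4332]
[359.1 213.8] [18.8  9.4] 27 [ 0.431  -0.2846]
[173.5 188.5] [18.6 22.1] 86 [0.5084 0.2533]
[376.  181.2] [ 9.1 18.2] 61 [ 0.5259 -0.3375]
[304.8 173.7] [20.9 10.9] 7 [ 0.5499 -0.1313]
[310.4 142.4] [11.6  9.7] 14 [ 0.6443 -0.15  ]
clock: 31.13
eef_pos: [0.6036, 0.0191, 0.1804]
ee_rot: [0.057, 0.998, -0.0, -0.001]
force: [0.4, 0.1, 0.3]
gripper_width: 0.0848
grasp_force: 0.0
at [0.6036 0.0191 0.1804] yaw 83.5 tilt [-0.003 -0.    -1.   ] turn -0.2 shift [  36.7 -155.6    0.6] len 160
((103.15280151367188, 217.0032196044922), (22.711681365966797, 54.098106384277344), 62.904441833496094) [ 0.6291 -0.1529  0.07  ]
((104.0, 143.0), (30.0, 58.0), 90.0) [ 0.5482 -0.1297  0.07  ]
((454.4800720214844, 60.97833251953125), (32.846500396728516, 65.27668762207031), 2.385944128036499) [0.5102 0.2255 0.07  ]
((490.1801452636719, 54.42870330810547), (32.919254302978516, 67.87429809570312), 4.969740390777588) [0.5083 0.2587 0.07  ]
```

```bash
python3 -m handwheel '[[85,7.3,-31.1,0,0],[85,7.3,-31.1,0,0],[85,7.3,-31.1,0,0],[85,7.3,-31.1,0,0],[85,7.3,-31.1,0,0]]' >/dev/null&& python3 -m handwheel '[[85,0,0,35,0],[85,0,0,35,0],[85,0,0,35,0],[85,0,0,35,0],[85,0,0,32,0]]' && python3 -m handwheel '[[85,0,0,0,0],[50,0,0,0,0],[50,0,0,0,0],[50,0,0,0,0],[50,0,0,0,0]]' && python3 -m handwheel '[[50,0,0,0,0],[50,0,0,-33,0],[50,0,0,-38,0],[50,0,0,-38,0],[50,0,0,-20,0]]' && python3 -m handwheel '[[50,8.1,36.2,0,0],[50,8.1,36.2,0,0],[50,8.1,36.2,0,0],[50,8.1,36.2,0,0],[50,8.1,36.2,0,0]]'>/dev/null && python3 -m handwheel '[[50,8.1,36.2,0,0],[50,8.1,36.2,0,0],[50,8.1,36.2,0,0],[50,8.1,36.2,0,0],[50,8.1,36.2,0,0]]' && python3 -m handwheel '[[50,8.1,36.2,0,7.1],[50,8.1,36.2,0,7.1],[50,0,0,0,7.1],[50,0,0,0,7.1],[50,0,0,0,7.1]]' && python3 -m handwheel '[[50,0,0,0,7.1],[50,0,0,0,7.1],[50,0,0,0,7.1],[50,0,0,0,7.1],[50,0,0,0,7.1]]' >/dev/null && python3 -m handwheel '[[50,0,0,0,7.1],[50,0,0,0,1.8],[50,0,0,0,0],[50,0,0,0,0]]'
python3 - <<'E'
from h import *
plan(.506,.3094,-.002,4)
o,p,W=shot("wrist","w15");cradle(p,W)
for r in green(p):print(ray(W,r[0],.055))
E
```

```text
clock: 32.02
eef_pos: [0.5504, -0.1307, 0.0073]
ee_rot: [0.057, 0.998, -0.0, -0.001]
force: [-0.7, -0.2, -0.8]
gripper_width: 0.0849
grasp_force: 0.0
clock: 32.43
eef_pos: [0.5534, -0.1312, 0.0116]
ee_rot: [0.056, 0.998, -0.0, 0.002]
force: [-1.5, -0.0, 2.1]
gripper_width: 0.0586
grasp_force: 64.7
clock: 32.85
eef_pos: [0.5537, -0.1314, 0.1433]
ee_rot: [0.056, 0.998, -0.0, 0.004]
force: [0.2, -0.0, 0.1]
gripper_width: 0.0582
grasp_force: 74.8
clock: 33.68
eef_pos: [0.5108, 0.2397, 0.139]
ee_rot: [0.056, 0.998, 0.0, 0.001]
force: [0.5, -0.7, -0.3]
gripper_width: 0.0582
grasp_force: 74.7
clock: 34.1
eef_pos: [0.5074, 0.313, 0.1386]
ee_rot: [0.36, 0.933, 0.0, 0.0]
force: [0.9, -0.5, -1.6]
gripper_width: 0.0582
grasp_force: 74.7
clock: 34.85
eef_pos: [0.5077, 0.3121, 0.1386]
ee_rot: [0.683, 0.73, 0.0, -0.0]
force: [0.6, 0.1, -1.1]
gripper_width: 0.0585
grasp_force: 74.7
at [0.5077 0.3121 0.1386] yaw 3.8 tilt [ 0.     0.001 -1.   ] turn -0.2 shift [ -2.7  -1.9 140.6] len 141
brown [232 157  36  12 263] [0.5034 0.327 ]
brown [233 190  34   8 260] [0.5062 0.2943]
green [250. 238.] [ 81. 117.] 90
green [125.  31.] [70. 50.] 81
[0.509  0.2536 0.055 ]
[0.3917 0.4405 0.055 ]
```

```bash
python3 -m handwheel '[[50,-2.7,-1.2,0,0],[50,0,0,35,0],[50,0,0,35,0],[50,0,0,35,0],[50,0,0,35,0]]' && python3 -m handwheel '[[50,0,0,3,0],[50,0,0,2,0],[50,0,0,0,0],[50,0,0,0,0]]' && python3 -m handwheel '[[50,0,0,2,0],[50,0,0,0,0]]'&& python3 -m handwheel '[[50,0,0,2,0],[50,0,0,0,0]]'
```

```text
clock: 35.32
eef_pos: [0.5072, 0.3078, -0.0025]
ee_rot: [0.684, 0.73, -0.0, 0.001]
force: [-0.3, -5.5, 0.1]
gripper_width: 0.0583
grasp_force: 75.2
clock: 35.65
eef_pos: [0.5066, 0.3079, -0.0068]
ee_rot: [0.684, 0.729, -0.001, 0.0]
force: [-0.2, -4.3, -2.8]
gripper_width: 0.0581
grasp_force: 78.8
clock: 35.82
eef_pos: [0.507, 0.308, -0.0082]
ee_rot: [0.684, 0.729, -0.0, 0.0]
force: [-0.5, -5.3, -0.3]
gripper_width: 0.0581
grasp_force: 79.1
clock: 35.98
eef_pos: [0.507, 0.308, -0.0084]
ee_rot: [0.684, 0.729, -0.0, -0.0]
force: [-4.1, -6.7, 13.1]
gripper_width: 0.0583
grasp_force: 80.7
```

```bash
python3 -m handwheel '[[50,0,0,-5,0],[80,0,0,0,0],[85,0,0,0,0],[85,0,0,-38,0],[85,0,0,-38,0]]' >/dev/null&& python3 -m handwheel '[[85,0,0,-38,0],[70,0,0,-33,0],[50,-35.2,18.7,0,0],[50,-35.2,18.7,0,0],[50,-35.2,18.7,0,0]]' >/dev/null&& python3 -m handwheel '[[50,-35.2,18.7,0,0],[50,-35.2,18.7,0,0],[50,-35.2,18.7,0,0],[50,-35.2,18.7,0,0],[50,-35.2,18.7,0,0]]' && python3 -m handwheel '[[50,-35.2,18.7,0,0],[50,0,0,30,0],[50,0,0,30,0],[50,0,0,29,0],[50,0,0,0,0]]'&& python3 -m handwheel '[[50,0,0,0,0]]'
python3 - <<'E'
from h import *
plan(.696,.005,.05,4)
o,p,T=shot("top","t16")
for r in green(p): print(np.round(r[0],1),np.round(r[1],1),"%.0f"%r[2],ray(T,r[0],.055)[:2],[ray(T,b,.055)[:2] for b in cv2.boxPoints(r)] if r[0][0]<200 else "")
E
```

```text
clock: 37.23
eef_pos: [0.6759, 0.0379, 0.1417]
ee_rot: [0.683, 0.73, 0.001, 0.0]
force: [0.3, -0.5, 0.3]
gripper_width: 0.0502
grasp_force: 0.0
clock: 37.65
eef_pos: [0.6912, 0.0058, 0.0459]
ee_rot: [0.683, 0.73, -0.003, -0.004]
force: [-0.9, 0.7, -1.3]
gripper_width: 0.0499
grasp_force: 0.0
clock: 37.73
eef_pos: [0.6947, 0.0053, 0.051]
ee_rot: [0.683, 0.73, -0.0, -0.001]
force: [1.0, -0.2, 0.7]
gripper_width: 0.05
grasp_force: 0.0
at [0.6947 0.0053 0.051 ] yaw 3.8 tilt [-0.002  0.001 -1.   ] turn -0.2 shift [-0.4  1.3  1. ] len 2
[110.2 231.9] [13.3 17.6] 83 [0.3831 0.4368] [array([0.3992, 0.4656]), array([0.4053, 0.4146]), array([0.367, 0.408]), array([0.3609, 0.4588])]
[359.1 213.8] [18.8  9.4] 27 [ 0.432  -0.2869] 
[168.  188.9] [18.6 33.2] 86 [0.509  0.2716] [array([0.5336, 0.3235]), array([0.5401, 0.2253]), array([0.4845, 0.2201]), array([0.4781, 0.3177])]
[376.  181.2] [ 9.1 18.2] 61 [ 0.5277 -0.3402] 
[310.1 142.9] [11.5  9.5] 8 [ 0.6453 -0.1502]
```

Three cells are in the bottom row: one green block 98 x 56 mm centred at (0.509,0.272). Now the fourth stroke.

```bash
python3 -m handwheel '[[10,0,1,0,0],[10,0,0,0,0],[10,0,0,0,0],[10,0,0,0,0],[10,0,0,0,0]]' && python3 -m handwheel '[[10,6.2,-7,0,0],[10,5.4,-7.6,0,0],[10,4.6,-8.1,0,0],[10,3.6,-8.6,0,0],[10,2.8,-9,0,0]]' >/dev/null && python3 -m handwheel '[[10,2,-9.2,0,0],[10,1,-9.4,0,0],[10,0.2,-9.5,0,0],[10,-0.8,-9.5,0,0],[10,-1.7,-9.4,0,0]]' >/dev/null && python3 -m handwheel '[[10,-1.5,-4,0,0],[10,0,0,0,0],[10,0,0,0,0]]'
python3 - <<'E'
from h import *
o,p,T=shot("top","t17")
for r in green(p): print(np.round(r[0],1),np.round(r[1],1),"%.0f"%r[2],ray(T,r[0],.065)[:2])
E
python3 -m handwheel '[[50,0,0,0,0],[50,0,0,0,0],[50,0,0,-35,0],[50,0,0,-35,0],[60,0,0,-35,0]]' >/dev/null&& python3 -m handwheel '[[85,0,0,-25,-7.1],[85,0,0,0,-7.1],[85,0,0,0,-7.1],[85,0,0,0,-7.1],[85,0,0,0,-7.1]]' >/dev/null&& python3 -m handwheel '[[85,0,0,0,-7.1],[85,0,0,0,-7.1],[85,0,0,0,-7.1],[85,0,0,0,-7.1],[85,0,0,0,-7.1]]' >/dev/null&& python3 -m handwheel '[[85,0,0,0,-7.1],[85,0,0,0,-1.5],[85,0,0,0,0]]'
python3 - <<'E'
from h import *
plan(.550,-.1315,.18,83.7)
o,p,W=shot("wrist","w17")
for r in green(p): print(r,ray(W,r[0],.07))
E
```

```text
clock: 38.2
eef_pos: [0.6979, 0.0043, 0.0546]
ee_rot: [0.684, 0.73, 0.002, 0.001]
force: [-0.5, 0.8, 6.0]
gripper_width: 0.0152
grasp_force: 58.5
clock: 39.28
eef_pos: [0.6071, 0.0247, 0.0545]
ee_rot: [0.682, 0.731, 0.005, 0.001]
force: [4.9, 6.5, 5.2]
gripper_width: 0.0152
grasp_force: 59.1
[110.2 231.9] [13.3 17.6] 83 [0.3824 0.4332]
[359.1 213.8] [18.8  9.4] 27 [ 0.431  -0.2846]
[168.  188.9] [18.6 33.2] 86 [0.5073 0.2694]
[376.  181.2] [ 9.1 18.2] 61 [ 0.5259 -0.3375]
[304.8 173.6] [20.9 11. ] 7 [ 0.5501 -0.1313]
clock: 40.83
eef_pos: [0.6025, 0.0191, 0.1814]
ee_rot: [0.06, 0.998, -0.0, -0.001]
force: [0.1, -0.6, 0.2]
gripper_width: 0.085
grasp_force: 0.0
at [0.6025 0.0191 0.1814] yaw 83.2 tilt [-0.002 -0.001 -1.   ] turn -0.5 shift [  35.7 -155.4    1.6] len 159
((104.5, 144.5), (29.0, 57.0), 90.0) [ 0.548 -0.13   0.07 ]
((453.3656005859375, 60.994834899902344), (32.78345489501953, 65.14414978027344), 2.2025980949401855) [0.5101 0.2255 0.07  ]
((490.5, 54.5), (65.0, 41.0), 90.0) [0.5086 0.2603 0.07  ]
```

```bash
python3 -m handwheel '[[85,7.1,-31.1,0,-0.4],[85,7.1,-31.1,0,0],[85,7.1,-31.1,0,0],[85,7.1,-31.1,0,0],[85,7.1,-31.1,0,0]]' >/dev/null&& python3 -m handwheel '[[85,0,0,35,0],[85,0,0,35,0],[85,0,0,35,0],[85,0,0,35,0],[85,0,0,33,0]]' && python3 -m handwheel '[[85,0,0,0,0],[50,0,0,0,0],[50,0,0,0,0],[50,0,0,0,0],[50,0,0,0,0]]' && python3 -m handwheel '[[50,0,0,0,0],[50,0,0,-33,0],[50,0,0,-38,0],[50,0,0,-38,0],[50,0,0,-20,0]]' && python3 -m handwheel '[[50,7.9,34.7,0,0],[50,7.9,34.7,0,0],[50,7.9,34.7,0,0],[50,7.9,34.7,0,0],[50,7.9,34.7,0,0]]'>/dev/null && python3 -m handwheel '[[50,7.9,34.7,0,0],[50,7.9,34.7,0,0],[50,7.9,34.7,0,0],[50,7.9,34.7,0,0],[50,7.9,34.7,0,0]]' && python3 -m handwheel '[[50,7.9,34.7,0,7.1],[50,0,0,0,7.1],[50,0,0,0,7.1],[50,0,0,0,7.1],[50,0,0,0,7.1]]' && python3 -m handwheel '[[50,0,0,0,7.1],[50,0,0,0,7.1],[50,0,0,0,7.1],[50,0,0,0,7.1],[50,0,0,0,7.1]]' >/dev/null && python3 -m handwheel '[[50,0,0,0,7.1],[50,0,0,0,1.8],[50,0,0,0,0],[50,0,0,0,0]]'
python3 - <<'E'
from h import *
plan(.5085,.2572,.026,4)
o,p,W=shot("wrist","w18");cradle(p,W)
for r in green(p):print(ray(W,r[0],.055))
E
```

```text
clock: 41.72
eef_pos: [0.5503, -0.1308, 0.0074]
ee_rot: [0.056, 0.998, -0.0, -0.0]
force: [0.6, 0.9, 0.4]
gripper_width: 0.085
grasp_force: 0.0
clock: 42.13
eef_pos: [0.5531, -0.1312, 0.0116]
ee_rot: [0.055, 0.998, -0.0, 0.002]
force: [-0.6, -1.1, 3.4]
gripper_width: 0.0585
grasp_force: 64.7
clock: 42.55
eef_pos: [0.5534, -0.1314, 0.1434]
ee_rot: [0.055, 0.998, -0.0, 0.004]
force: [1.0, -0.3, -0.9]
gripper_width: 0.0585
grasp_force: 74.7
clock: 43.38
eef_pos: [0.5102, 0.2245, 0.1391]
ee_rot: [0.055, 0.998, 0.0, 0.001]
force: [-0.3, -0.3, -0.6]
gripper_width: 0.0587
grasp_force: 74.6
clock: 43.8
eef_pos: [0.5065, 0.2585, 0.1388]
ee_rot: [0.359, 0.933, 0.0, 0.0]
force: [0.2, -0.7, -1.3]
gripper_width: 0.0586
grasp_force: 74.6
clock: 44.55
eef_pos: [0.5065, 0.2584, 0.1386]
ee_rot: [0.683, 0.731, 0.0, -0.0]
force: [-0.1, 0.1, -2.0]
gripper_width: 0.0581
grasp_force: 74.6
at [0.5065 0.2584 0.1386] yaw 3.9 tilt [ 0.001  0.001 -1.   ] turn -0.1 shift [ -1.4   1.8 112.6] len 113
brown [236 107  38   6 228] [0.5043 0.3298]
brown [238 181  34   2  68] [0.5096 0.2546]
brown [237 214  34   4 116] [0.512  0.2148]
green [250. 250.] [ 61. 117.] 90
green [254. 198.] [30. 55.] 90
green [254. 164.] [31. 57.] 90
green [255. 130.] [33. 60.] 90
[0.5088 0.1869 0.055 ]
[0.51  0.245 0.055]
[0.5076 0.2791 0.055 ]
[0.5058 0.3114 0.055 ]
```

Bottom row is evenly spaced at 33–34 mm and x≈0.508. Lower the fourth cell into gap m0.

```bash
python3 -m handwheel '[[50,-0.6,1.8,0,0],[50,0,0,38,0],[50,0,0,38,0],[50,0,0,36,0],[50,0,0,0,0]]' && python3 -m handwheel '[[50,0,0,2,0],[50,0,0,2,0],[50,0,0,0,0]]' && python3 -m handwheel '[[50,0,0,2,0],[50,0,0,0,0]]'&& python3 -m handwheel '[[50,0,0,1,0],[50,0,0,0,0]]'
```

```text
clock: 45.02
eef_pos: [0.5075, 0.256, 0.0219]
ee_rot: [0.683, 0.73, -0.003, 0.0]
force: [-0.5, -0.2, -0.4]
gripper_width: 0.0588
grasp_force: 77.8
clock: 45.27
eef_pos: [0.5088, 0.2581, 0.0229]
ee_rot: [0.683, 0.73, 0.001, -0.0]
force: [-0.6, -0.2, -0.7]
gripper_width: 0.0582
grasp_force: 77.7
clock: 45.43
eef_pos: [0.5091, 0.2581, 0.0213]
ee_rot: [0.683, 0.73, 0.001, 0.0]
force: [0.9, -0.9, 1.6]
gripper_width: 0.0581
grasp_force: 78.2
clock: 45.6
eef_pos: [0.5094, 0.2574, 0.021]
ee_rot: [0.683, 0.73, 0.001, 0.0]
force: [-0.6, -1.9, 8.5]
gripper_width: 0.0583
grasp_force: 79.1
```

```bash
python3 -m handwheel '[[50,0,0,-2,0],[80,0,0,0,0],[85,0,0,0,0],[85,0,0,-38,0],[85,0,0,-38,0]]' >/dev/null&& python3 -m handwheel '[[85,0,0,-38,0],[85,0,0,-13,0],[85,-37.5,-3.3,0,0],[85,-37.5,-3.3,0,0],[85,-37.5,-3.3,0,0]]' >/dev/null&& python3 -m handwheel '[[85,-37.5,-3.3,0,0],[85,-37.5,-3.3,0,0],[85,-37.5,-3.3,0,0],[85,-37.5,-3.3,0,0],[85,-37.5,-3.3,0,0]]' >/dev/null && python3 -m handwheel '[[85,-37.5,-3.3,0,0],[85,-37.5,-3.3,0,0],[85,-37.5,-3.3,0,0],[85,-37.5,-3.3,0,0],[85,-37.5,-3.3,0,0]]' >/dev/null && python3 -m handwheel '[[85,-37.5,-3.3,0,-6.5],[85,0,0,0,-6.5],[85,0,0,0,-6.5],[85,0,0,0,-6.5],[85,0,0,0,-6.5]]' >/dev/null && python3 -m handwheel '[[85,0,0,0,-6.5],[85,0,0,0,-6.5],[85,0,0,0,-6.5],[85,0,0,0,-6.5],[85,0,0,0,0]]'
python3 - <<'E'
from h import *
o,p,W=shot("wrist","w19");plan(.4358,-.2949,.05,62.4)
for r in green(p):
    b=cv2.boxPoints(r);g=[ray(W,q,.022)[:2] for q in b];s=max([(np.linalg.norm(g[i]-g[i-1]),np.degrees(np.arctan2(*(g[i]-g[i-1])[::-1]))) for i in range(4)]);print("w",np.round(r[0]),np.round(r[1]),ray(W,r[0],.022)[:2],s)
o,p,T=shot("top","t19")
for r in green(p): print(np.round(r[0],1),np.round(r[1],1),"%.0f"%r[2],ray(T,r[0],.02)[:2],ray(T,r[0],.06)[:2])
E
```

```text
clock: 48.1
eef_pos: [0.4972, -0.2689, 0.148]
ee_rot: [0.238, 0.971, 0.0, -0.0]
force: [0.1, -0.4, 0.3]
gripper_width: 0.085
grasp_force: 0.0
at [ 0.4972 -0.269   0.148 ] yaw 62.2 tilt [ 0.  0. -1.] turn -0.2 shift [ 42.4 -51.4  98. ] len 118
w [207. 230.] [26. 48.] [ 0.5326 -0.349 ] (np.float64(0.06349961267142289), np.float64(-61.97534931266667))
w [205. 135.] [54. 29.] [ 0.434  -0.2938] (np.float64(0.059357749878897526), np.float64(-119.7957507790447))
[110.2 231.9] [13.3 17.6] 83 [0.3854 0.4493] [0.3827 0.435 ]
[168.  188.5] [19.3 33.3] 86 [0.5161 0.2796] [0.5093 0.2706]
```

The wrist and top views agree on both loose cells: A at (0.435,-0.294) along 61°, and B at (0.533,-0.349) along 118°. Take A.

```bash
python3 -m handwheel '[[85,21.6,-25.7,0,1.2],[85,21.6,-25.7,0,0],[85,0,0,35,0],[85,0,0,35,0],[85,0,0,35,0]]' >/dev/null && python3 -m handwheel '[[85,0,0,0,0],[85,0,0,0,0]]'
python3 - <<'E'
from h import *
plan(.435,-.2943,-.038,61)
o,p,W=shot("wrist","w20")
for r in green(p):
    b=cv2.boxPoints(r);g=[ray(W,q,.025)[:2] for q in b];s=max([(np.linalg.norm(g[i]-g[i-1]),np.degrees(np.arctan2(*(g[i]-g[i-1])[::-1]))) for i in range(4)]);print("w",np.round(r[0]),np.round(r[1]),ray(W,r[0],.025)[:2],s)
E
```

```text
clock: 48.78
eef_pos: [0.4337, -0.2934, 0.0421]
ee_rot: [0.25, 0.968, 0.0, -0.002]
force: [0.3, -0.3, 0.6]
gripper_width: 0.0849
grasp_force: 0.0
at [ 0.4337 -0.2934  0.0421] yaw 61.0 tilt [-0.004  0.001 -1.   ] turn 0.0 shift [-1.9 -0.2 80.1] len 80
w [257. 321.] [34. 41.] [ 0.5267 -0.3395] (np.float64(0.041271870892733986), np.float64(-60.800839712951095))
w [253. 207.] [76. 41.] [ 0.4331 -0.2919] (np.float64(0.05939177985905904), np.float64(-120.37186630539411))
```

```bash
python3 -m handwheel '[[85,0,0,30,0],[85,0,0,30,0],[85,0,0,18,0],[85,0,0,0,0]]' && python3 -m handwheel '[[50,0,0,0,0],[50,0,0,0,0],[50,0,0,0,0],[50,0,0,0,0],[50,0,0,0,0]]' && python3 -m handwheel '[[50,0,0,-30,0],[50,0,0,-38,0],[50,0,0,-38,0],[50,0,0,-38,0],[50,0,0,-30,0]]' && python3 -m handwheel '[[50,0,0,0,0]]'
python3 - <<'E'
from h import *
plan(.5065,.292,.138,4)
o,p,W=shot("wrist","w21")
for r in green(p): print(np.round(r[0]),np.round(r[1]),"%.0f"%r[2])
E
```

```text
clock: 49.17
eef_pos: [0.4346, -0.2934, -0.0357]
ee_rot: [0.25, 0.968, 0.0, -0.001]
force: [-1.2, 0.2, 0.7]
gripper_width: 0.085
grasp_force: 0.0
clock: 49.58
eef_pos: [0.4372, -0.2955, -0.0322]
ee_rot: [0.25, 0.968, -0.001, 0.003]
force: [-0.1, 0.5, 7.6]
gripper_width: 0.0585
grasp_force: 64.6
clock: 50.0
eef_pos: [0.4354, -0.2947, 0.1433]
ee_rot: [0.25, 0.968, -0.0, 0.002]
force: [0.5, 0.3, -2.3]
gripper_width: 0.0586
grasp_force: 65.9
clock: 50.08
eef_pos: [0.4388, -0.2968, 0.1468]
ee_rot: [0.25, 0.968, -0.001, 0.007]
force: [0.4, -0.5, -1.4]
gripper_width: 0.0586
grasp_force: 66.1
at [ 0.4388 -0.2968  0.1468] yaw 61.1 tilt [ 0.002 -0.015 -1.   ] turn 57.1 shift [582.7 108.6   0.3] len 593
[250. 252.] [ 61. 117.] 90
```

```bash
python3 -m handwheel '[[50,15,36.5,0,0],[50,15,36.5,0,0],[50,15,36.5,0,0],[50,15,36.5,0,0],[50,15,36.5,0,0]]' && python3 -m handwheel '[[50,15,36.5,0,0],[50,15,36.5,0,0],[50,15,36.5,0,0],[50,15,36.5,0,0],[50,15,36.5,0,0]]' && python3 -m handwheel '[[50,15,36.5,0,0],[50,15,36.5,0,0],[50,15,36.5,0,0],[50,15,36.5,0,0],[50,15,36.5,0,0]]' && python3 -m handwheel '[[50,0,0,0,7.1],[50,0,0,0,7.1],[50,0,0,0,7.1],[50,0,0,0,7.1],[50,0,0,0,7.1]]' >/dev/null && python3 -m handwheel '[[50,0,0,0,7.1],[50,0,0,0,7.1],[50,0,0,0,7.1],[50,0,0,0,0.3],[50,0,0,0,0]]'
python3 - <<'E'
from h import *
plan(.5068,.292,.025,4)
o,p,W=shot("wrist","w22");cradle(p,W)
for r in green(p):print(ray(W,r[0],.055),ray(W,r[0],.083))
E
```

```text
clock: 50.55
eef_pos: [0.4561, -0.096, 0.1384]
ee_rot: [0.25, 0.968, -0.0, -0.001]
force: [0.5, 0.6, -1.2]
gripper_width: 0.0584
grasp_force: 65.9
clock: 50.97
eef_pos: [0.4786, 0.0997, 0.1384]
ee_rot: [0.25, 0.968, -0.0, -0.001]
force: [0.6, -0.6, -1.2]
gripper_width: 0.0583
grasp_force: 65.9
clock: 51.38
eef_pos: [0.5013, 0.2954, 0.1381]
ee_rot: [0.25, 0.968, -0.001, -0.001]
force: [-0.2, -0.7, -1.1]
gripper_width: 0.0586
grasp_force: 65.9
clock: 52.22
eef_pos: [0.5016, 0.2938, 0.1383]
ee_rot: [0.681, 0.732, -0.001, -0.0]
force: [-0.3, 0.4, -1.3]
gripper_width: 0.0586
grasp_force: 65.9
at [0.5016 0.2938 0.1383] yaw 4.2 tilt [-0.001 -0.001 -1.   ] turn 0.2 shift [ -2.1   5.3 113.3] len 113
brown [239 141  37  10 255] [0.5048 0.3276]
green [249. 252.] [117.  61.] -0
green [257. 185.] [60. 69.] 1
green [134.  20.] [44. 53.] 86
[0.5042 0.2199 0.055 ] [0.5034 0.2357 0.083 ]
[0.5061 0.2941 0.055 ] [0.5051 0.3021 0.083 ]
[0.3924 0.4298 0.055 ] [0.4034 0.4235 0.083 ]
```

```bash
python3 -m handwheel '[[50,-2,5.3,0,0],[50,0,0,38,0],[50,0,0,38,0],[50,0,0,36,0],[50,0,0,0,0]]' && python3 -m handwheel '[[50,0,0,2,0],[50,0,0,2,0],[50,0,0,0,0]]' && python3 -m handwheel '[[50,0,0,2,0],[50,0,0,0,0]]'&& python3 -m handwheel '[[50,0,0,1,0],[50,0,0,0,0]]'
```

```text
clock: 52.68
eef_pos: [0.5059, 0.2912, 0.0225]
ee_rot: [0.681, 0.732, -0.003, -0.001]
force: [-1.1, 0.1, -2.1]
gripper_width: 0.0588
grasp_force: 67.8
clock: 52.93
eef_pos: [0.5086, 0.2926, 0.0245]
ee_rot: [0.682, 0.731, 0.001, 0.0]
force: [-0.8, 0.0, -1.3]
gripper_width: 0.0587
grasp_force: 67.8
clock: 53.1
eef_pos: [0.5082, 0.2928, 0.0222]
ee_rot: [0.682, 0.731, 0.001, 0.0]
force: [-0.0, 0.4, -1.5]
gripper_width: 0.0581
grasp_force: 67.8
clock: 53.27
eef_pos: [0.508, 0.2926, 0.0207]
ee_rot: [0.682, 0.731, 0.0, 0.0]
force: [0.4, 0.3, 0.8]
gripper_width: 0.0587
grasp_force: 68.0
```

```bash
python3 -m handwheel '[[50,0,0,1,0],[50,0,0,0,0],[80,0,0,-1,0],[85,0,0,0,0],[85,0,0,-38,0]]' && python3 -m handwheel '[[85,0,0,-38,0],[85,0,0,-38,0],[85,-37.5,0,-13,0],[85,-37.5,0,0,0],[85,-37.5,0,0,0]]' >/dev/null
python3 - <<'E'
from h import *
t=cv2.imread("pics/top0.png");T=ext("top")
g=t[110:180,365:430].max(2);m=(g<70).astype(np.uint8)
n,l,st,c=cv2.connectedComponentsWithStats(m);i=1+np.argmax(st[1:,4]);print(st[i])
r=cv2.minAreaRect(np.argwhere(l==i)[:,::-1].astype(np.float32))
for b in cv2.boxPoints(r): print(b+[365,110],ray(T,b+[365,110],.0)[:2],ray(T,b+[365,110],.056)[:2])
o,p,T=shot("top","t23")
for r in green(p): print(np.round(r[0],1),np.round(r[1],1),"%.0f"%r[2],ray(T,r[0],.02)[:2],ray(T,r[0],.07)[:2])
plan(.533,-.349,.15)
E
```

```text
clock: 53.68
eef_pos: [0.5028, 0.2901, 0.0523]
ee_rot: [0.682, 0.732, -0.007, -0.001]
force: [-0.4, 0.6, -0.7]
gripper_width: 0.0852
grasp_force: 0.0
[ 13  14  41  38 775]
[377.7082 145.6693] [ 0.6502 -0.3661] [ 0.6349 -0.3503]
[404.6634 121.8852] [ 0.7262 -0.4538] [ 0.7077 -0.4342]
[419.6051 138.8191] [ 0.6711 -0.4967] [ 0.6549 -0.4753]
[392.6498 162.6031] [ 0.596  -0.4093] [ 0.5831 -0.3916]
[110.2 231.9] [13.3 17.6] 83 [0.3854 0.4493] [0.382  0.4314]
[376.  181.2] [ 9.1 18.2] 61 [ 0.5342 -0.3498] [ 0.5249 -0.3361]
at [0.5167 0.1692 0.1481] yaw 3.4 tilt [ 0.001 -0.004 -1.   ] shift [-518.2  -14.8    0.5] len 518
```

Pack_b's nearest corner is at (0.583,-0.392), about 13 mm clear of a fully open finger. I'll open to only 74 mm for cell B.

```bash
python3 -m handwheel '[[74,-37,-1,0,0],[74,-37,-1,0,0],[74,-37,-1,0,0],[74,-37,-1,0,0],[74,-37,-1,0,0]]' >/dev/null&& python3 -m handwheel '[[74,-37,-1,0,0],[74,-37,-1,0,0],[74,-37,-1,0,0],[74,-37,-1,0,0],[74,-37,-1,0,0]]' >/dev/null&& python3 -m handwheel '[[74,-37,-1,0,0],[74,-37,-1,0,0],[74,-37,-1,0,7.1],[74,-37,-1,0,7.1],[74,0,0,0,7.1]]' >/dev/null&& python3 -m handwheel '[[74,0,0,0,7.1],[74,0,0,0,7.1],[74,0,0,0,7.1],[74,0,0,0,7.1],[74,0,0,0,7.1]]' >/dev/null&& python3 -m handwheel '[[74,0,0,0,7.1],[74,0,0,0,1],[74,0,0,0,0],[74,0,0,0,0]]'
python3 - <<'E'
from h import *
o,p,W=shot("wrist","w24");plan(.533,-.349,.04,-61.5)
for r in green(p):
    b=cv2.boxPoints(r);g=[ray(W,q,.022)[:2] for q in b];s=max([(np.linalg.norm(g[i]-g[i-1]),np.degrees(np.arctan2(*(g[i]-g[i-1])[::-1]))) for i in range(4)]);print("w",np.round(r[0]),np.round(r[1]),ray(W,r[0],.022)[:2],s)
o,p,T=shot("top","t24")
for r in green(p): print(np.round(r[0],1),np.round(r[1],1),"%.0f"%r[2],ray(T,r[0],.02)[:2],ray(T,r[0],.07)[:2])
E
```

```text
clock: 56.15
eef_pos: [0.5334, -0.3371, 0.1469]
ee_rot: [0.968, 0.253, -0.0, -0.0]
force: [0.2, -0.2, -0.3]
gripper_width: 0.0738
grasp_force: 0.0
at [ 0.5334 -0.3371  0.147 ] yaw -60.8 tilt [ 0.  0. -1.] turn 0.7 shift [ -6.   10.3 106.9] len 108
w [260. 178.] [27. 50.] [ 0.5341 -0.347 ] (np.float64(0.0576734307735967), np.float64(119.25888005131355))
[110.2 231.9] [13.3 17.6] 83 [0.3854 0.4493] [0.382  0.4314]
[167.9 188. ] [20.1 33.3] 86 [0.5177 0.2799] [0.5091 0.2687]
```

```bash
python3 -m handwheel '[[74,-5.2,9.6,0,0],[74,0,0,35,0],[74,0,0,35,0],[74,0,0,35,0],[74,0,0,0,0]]' >/dev/null && python3 -m handwheel '[[74,0,0,0,0]]'
python3 - <<'E'
from h import *
o,p,W=shot("wrist","w25")
for r in green(p): print("w",np.round(r[0]),np.round(r[1]),ray(W,r[0],.025)[:2])
E
python3 -m handwheel '[[74,0,0,35,0],[74,0,0,25,0],[74,0,0,18,0],[74,0,0,0,0]]' && python3 -m handwheel '[[50,0,0,0,0],[50,0,0,0,0],[50,0,0,0,0],[50,0,0,0,0],[50,0,0,0,0]]' && python3 -m handwheel '[[50,0,0,-30,0],[50,0,0,-38,0],[50,0,0,-38,0],[50,0,0,-38,0],[50,0,0,-38,0]]' && python3 -m handwheel '[[50,0,0,0,0]]'
python3 - <<'E'
from h import *
plan(.5075,.2745,.15,4)
o,p,W=shot("wrist","w26")
for r in green(p): print(np.round(r[0]),np.round(r[1]),"%.0f"%r[2])
E
```

```text
clock: 56.75
eef_pos: [0.5323, -0.3485, 0.041]
ee_rot: [0.968, 0.251, -0.001, -0.001]
force: [1.4, -0.3, -0.2]
gripper_width: 0.0744
grasp_force: 0.0
w [251. 204.] [41. 76.] [ 0.5352 -0.3459]
clock: 57.13
eef_pos: [0.5331, -0.348, -0.0366]
ee_rot: [0.968, 0.252, -0.0, -0.001]
force: [-0.0, 0.0, -0.2]
gripper_width: 0.0741
grasp_force: 0.0
clock: 57.55
eef_pos: [0.5351, -0.35, -0.0332]
ee_rot: [0.968, 0.251, 0.002, 0.002]
force: [0.1, -0.2, 7.6]
gripper_width: 0.0589
grasp_force: 66.3
clock: 57.97
eef_pos: [0.533, -0.3481, 0.1485]
ee_rot: [0.968, 0.251, 0.0, 0.0]
force: [1.6, -0.2, -1.9]
gripper_width: 0.0587
grasp_force: 65.3
clock: 58.05
eef_pos: [0.537, -0.3522, 0.1551]
ee_rot: [0.968, 0.251, 0.005, 0.005]
force: [-0.1, -1.1, -1.0]
gripper_width: 0.0586
grasp_force: 65.5
at [ 0.537  -0.3522  0.1551] yaw -60.9 tilt [ 0.012  0.009 -1.   ] turn -64.9 shift [627.2  14.2  10.2] len 627
[254. 253.] [ 62. 118.] 90
```

```bash
python3 -m handwheel '[[50,0,0,0,-7.1],[50,0,0,0,-7.1],[50,0,0,0,-7.1],[50,0,0,0,-7.1],[50,0,0,0,-7.1]]' >/dev/null&& python3 -m handwheel '[[50,0,0,0,-7.1],[50,0,0,0,-7.1],[50,0,0,0,-7.1],[50,0,0,0,-7.1],[50,0,0,0,-1]]' && python3 -m handwheel '[[50,39,-4,0,0],[50,39,-4,0,0],[50,39,-4,0,0],[50,39,-4,0,0],[50,39,-4,0,0]]' && python3 -m handwheel '[[50,39,-2,0,0],[50,39,0,0,0],[50,39,0,0,0],[50,39,2,0,0],[50,39,4,0,0]]' && python3 -m handwheel '[[50,39,6,0,0],[50,39,6,0,0],[50,39,6,0,0],[50,39,6,0,0],[50,39,6,0,0]]' && python3 -m handwheel '[[50,39,4,0,0],[50,0,0,0,0],[50,0,0,0,0]]'
python3 - <<'E'
from h import *
plan(.5075,.2745,.055,4)
o,p,W=shot("wrist","w27");cradle(p,W)
for r in green(p):print(ray(W,r[0],.083))
E
```

```text
clock: 58.93
eef_pos: [0.5326, -0.3477, 0.1451]
ee_rot: [0.681, 0.732, 0.0, -0.001]
force: [-0.6, 0.9, -2.1]
gripper_width: 0.0588
grasp_force: 65.4
clock: 59.35
eef_pos: [0.4986, -0.1533, 0.1454]
ee_rot: [0.683, 0.73, -0.0, -0.001]
force: [1.5, -0.2, -1.4]
gripper_width: 0.0588
grasp_force: 65.4
clock: 59.77
eef_pos: [0.4887, 0.0414, 0.1457]
ee_rot: [0.683, 0.73, -0.0, -0.001]
force: [0.1, -0.3, -1.9]
gripper_width: 0.0587
grasp_force: 65.4
clock: 60.18
eef_pos: [0.5057, 0.238, 0.1456]
ee_rot: [0.683, 0.73, -0.0, -0.0]
force: [1.3, 0.3, -2.2]
gripper_width: 0.0583
grasp_force: 65.4
clock: 60.43
eef_pos: [0.5064, 0.2784, 0.145]
ee_rot: [0.681, 0.733, -0.001, -0.001]
force: [-0.4, -0.1, -1.4]
gripper_width: 0.0585
grasp_force: 65.4
at [0.5064 0.2784 0.145 ] yaw 4.2 tilt [-0.002 -0.    -1.   ] turn 0.2 shift [-4.  1. 90.] len 90
brown [236 125  37   9 273] [0.5041 0.3291]
green [254. 253.] [ 62. 118.] 90
green [254. 178.] [87. 64.] 90
green [132.  13.] [26. 51.] 90
[0.5129 0.2153 0.083 ]
[0.5071 0.2917 0.083 ]
[0.4046 0.4143 0.083 ]
```

Run:
```python
import cv2
cv2.imwrite("pics/c27.png",cv2.resize(cv2.imread("pics/w27.png")[100:300,160:350],(570,600),interpolation=cv2.INTER_CUBIC))
```

```text
(no output)
```

View pics/c27.png

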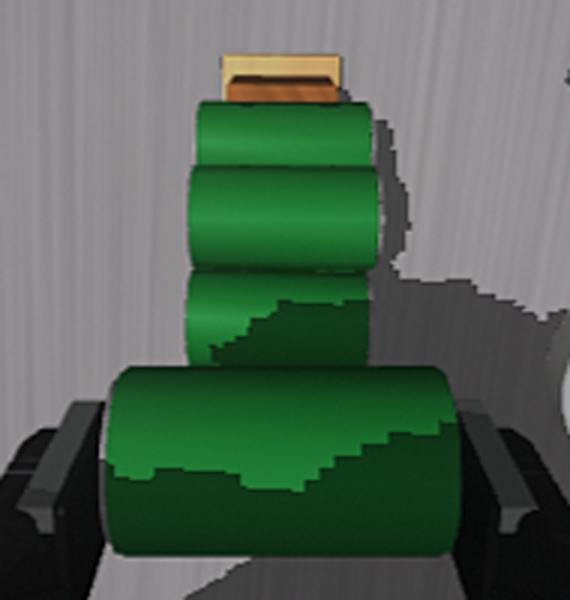

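The crop shows m1 at row 218 and m0 at row 318, side by side above b2, square in the cradle with the last cell held level. Now the top slot.

```bash
python3 -m handwheel '[[50,-3.4,1,0,0],[50,0,0,30,0],[50,0,0,30,0],[50,0,0,29,0],[50,0,0,0,0]]' && python3 -m handwheel '[[50,0,0,2,0],[50,0,0,2,0],[50,0,0,0,0]]' && python3 -m handwheel '[[50,0,0,2,0],[50,0,0,0,0]]'&& python3 -m handwheel '[[50,0,0,1,0],[50,0,0,0,0]]'
```

```text
clock: 60.9
eef_pos: [0.5056, 0.2679, 0.0524]
ee_rot: [0.683, 0.73, -0.005, -0.001]
force: [-1.8, -0.9, -0.9]
gripper_width: 0.0589
grasp_force: 65.6
clock: 61.15
eef_pos: [0.5103, 0.272, 0.0547]
ee_rot: [0.682, 0.731, 0.001, 0.0]
force: [0.3, -0.5, -1.2]
gripper_width: 0.0586
grasp_force: 65.5
clock: 61.32
eef_pos: [0.5096, 0.2724, 0.0521]
ee_rot: [0.682, 0.731, 0.001, 0.0]
force: [0.3, -0.2, -2.0]
gripper_width: 0.0585
grasp_force: 65.5
clock: 61.48
eef_pos: [0.5091, 0.2724, 0.0505]
ee_rot: [0.682, 0.731, 0.0, -0.0]
force: [0.6, -0.1, -1.1]
gripper_width: 0.0587
grasp_force: 65.5
```

Slide 2.5 mm towards +y to centre it (0.275), then lower gently to contact.

```bash
python3 -m handwheel '[[50,2.4,-1,0,0],[50,0,0,0,0],[50,0,0,0,0]]' && python3 -m handwheel '[[50,0,0,1,0],[50,0,0,0,0]]'&& python3 -m handwheel '[[50,0,0,1,0],[50,0,0,0,0]]'&& python3 -m handwheel '[[50,0,0,1,0],[50,0,0,0,0]]'
```

```text
clock: 61.73
eef_pos: [0.5077, 0.2749, 0.0502]
ee_rot: [0.682, 0.732, 0.0, -0.0]
force: [0.9, 0.2, -1.9]
gripper_width: 0.0588
grasp_force: 65.5
clock: 61.9
eef_pos: [0.5077, 0.2744, 0.049]
ee_rot: [0.682, 0.731, -0.0, -0.0]
force: [0.5, -0.3, -1.2]
gripper_width: 0.0587
grasp_force: 65.5
clock: 62.07
eef_pos: [0.508, 0.2746, 0.0481]
ee_rot: [0.682, 0.731, 0.0, -0.0]
force: [-0.7, 0.0, -0.9]
gripper_width: 0.0586
grasp_force: 65.6
clock: 62.23
eef_pos: [0.5082, 0.275, 0.0478]
ee_rot: [0.682, 0.731, 0.001, -0.0]
force: [-0.3, 0.6, 3.2]
gripper_width: 0.0587
grasp_force: 66.1
```

Contact. Release slowly, lift straight up, back off and check from the side and top.

```bash
python3 -m handwheel '[[62,0,0,0,0],[70,0,0,0,0],[80,0,0,0,0],[85,0,0,0,0],[85,0,0,-30,0]]' && python3 -m handwheel '[[85,0,0,-38,0],[85,0,0,-38,0],[85,-37,0,0,0],[85,-37,0,0,0],[85,-37,0,0,0]]' >/dev/null&& python3 -m handwheel '[[85,-37,0,0,0],[85,-37,0,0,0],[85,-37,0,0,0],[85,-37,0,0,0],[85,-37,0,0,0]]' && python3 -m handwheel '[[85,-37,0,0,0],[85,-37,0,0,0],[85,0,0,0,0],[85,0,0,0,0],[85,0,0,0,0]]'
python3 - <<'E'
from h import *
o,s,S=shot("side","s30");o,t,T=shot("top","t30")
for nm,p,C in(("top",t,T),("side",s,S)):
    for r in green(p): print(nm,np.round(r[0],1),np.round(r[1],1),"%.0f"%r[2])
for q in ((.508,.275,.098),(.509,.258,.07),(.507,.292,.07),(.51,.241,.0415),(.506,.309,.0415)): print(proj(S,q),proj(T,q))
a=cv2.resize(s[140:200,185:235],(400,480),interpolation=cv2.INTER_CUBIC);b=cv2.resize(t[160:215,145:195],(400,440),interpolation=cv2.INTER_CUBIC)
cv2.imwrite("pics/c30.png",np.hstack([a,np.vstack([b,np.zeros((40,400,3),np.uint8)])]))
E
```

```text
clock: 62.65
eef_pos: [0.5038, 0.2723, 0.0724]
ee_rot: [0.682, 0.731, -0.006, -0.001]
force: [-0.6, 0.2, 0.4]
gripper_width: 0.0848
grasp_force: 0.0
clock: 63.48
eef_pos: [0.5282, -0.0226, 0.1532]
ee_rot: [0.682, 0.731, 0.0, 0.0]
force: [0.8, -0.3, 0.5]
gripper_width: 0.0852
grasp_force: 0.0
clock: 63.9
eef_pos: [0.5335, -0.0942, 0.1528]
ee_rot: [0.682, 0.731, 0.0, -0.0]
force: [-0.6, 0.2, -0.9]
gripper_width: 0.085
grasp_force: 0.0
top [110.2 231.9] [13.3 17.6] 83
top [167.9 187.7] [20.8 33.3] 86
side [156.3 153.8] [ 8.5 13.9] 72
side [218.4 159.8] [25.4 27.1] 70
[211.1867 150.1083] [163.5137 186.7236]
[214.2481 159.6841] [171.5236 187.9955]
[208.7643 155.2615] [159.8888 188.7474]
[217.2963 169.3333] [179.2179 189.2399]
[206.4272 160.3723] [156.4637 190.7098]
```

View pics/c30.png

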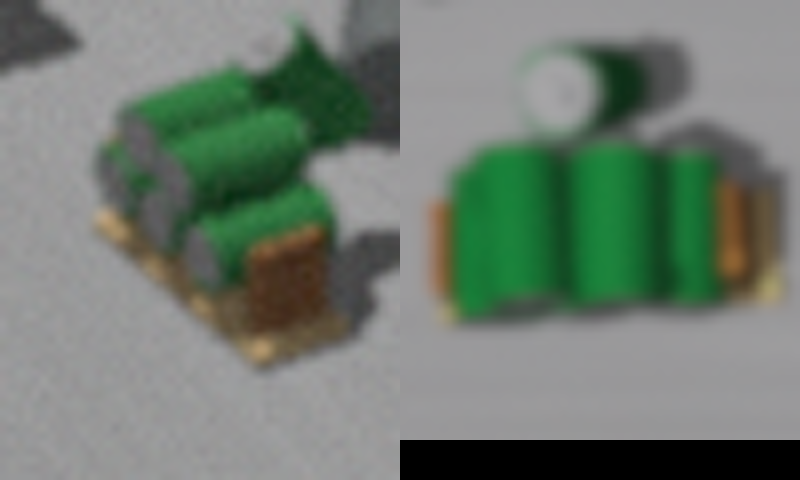

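The picture shows the top cell has fallen off the far (+x) end and stands upright on the bench at top pixel (165,171). The other five are in place. Next I go over it and measure it.

```bash
python3 -m handwheel '[[85,37,6.8,0,0],[85,37,6.8,0,0],[85,37,6.8,0,0],[85,37,6.8,0,0],[85,37,6.8,0,0]]' >/dev/null&& python3 -m handwheel '[[85,37,6.8,0,0],[85,37,6.8,0,0],[85,37,6.8,0,0],[85,37,6.8,0,0],[85,37,6.8,0,0]]' >/dev/null&& python3 -m handwheel '[[85,0,0,0,-7.1],[85,0,0,0,-7.1],[85,0,0,0,-7.1],[85,0,0,0,-7.1],[85,0,0,0,-7.1]]' >/dev/null&& python3 -m handwheel '[[85,0,0,0,-7.1],[85,0,0,0,-7.1],[85,0,0,0,-7.1],[85,0,0,0,-7.1],[85,0,0,0,-7.1]]' >/dev/null&& python3 -m handwheel '[[85,0,0,0,-7.1],[85,0,0,0,-3],[85,0,0,0,0],[85,0,0,0,0]]'
python3 - <<'E'
from h import *
t=cv2.imread("pics/t30.png");T=ext("top");print("top",ray(T,(165,171.2),.06),"tape",ray(T,(189,139),.024))
o,p,W=shot("wrist","w31");plan(.58,.28,.15,85)
print("exp",proj(W,(.58,.285,.06)))
for r in green(p): print(np.round(r[0]),np.round(r[1]),"%.0f"%r[2],ray(W,r[0],.083)[:2])
h=cv2.cvtColor(p,cv2.COLOR_BGR2HSV);u,v=proj(W,(.58,.285,.06)).astype(int)
sub=p[max(0,v-60):v+60,u-60:u+60].max(2);ss=h[max(0,v-60):v+60,u-60:u+60,1]
c=cv2.HoughCircles(cv2.GaussianBlur(p[...,1],(3,3),0),cv2.HOUGH_GRADIENT,1.5,30,param1=100,param2=25,minRadius=8,maxRadius=40);print(c)
E
```

```text
clock: 66.0
eef_pos: [0.5749, 0.2804, 0.153]
ee_rot: [0.042, 0.999, 0.0, -0.0]
force: [-0.3, -0.3, -0.8]
gripper_width: 0.0849
grasp_force: 0.0
top [0.5613 0.2809 0.06  ] tape [0.6698 0.218  0.024 ]
at [0.575  0.2802 0.153 ] yaw 85.1 tilt [-0.  0. -1.] turn 0.1 shift [-5.   0.2  3. ] len 6
exp [256.5711 186.9092]
[182. 176.] [28. 52.] 24 [0.5564 0.2169]
[241. 115.] [ 69. 104.] 85 [0.5071 0.2766]
[[[210.75 248.25  32.45]
  [216.75 129.75  30.8 ]
  [258.75 114.75  35.75]
  [354.75 272.25  22.1 ]
  [225.75 198.75  39.05]
  [173.25 278.25  30.8 ]
  [248.25 258.75  17.45]
  [180.75 315.75  25.7 ]
  [179.25 176.25  24.2 ]
  [305.25 233.25  35.6 ]
  [377.25 251.25  15.8 ]
  [405.75 275.25  15.5 ]
  [255.75 225.75  17.45]
  [192.75 108.75  12.05]
  [  3.75 284.25  23.6 ]
  [270.75 285.75  23.45]
  [296.25 264.75  19.1 ]
  [144.75 267.75  15.8 ]
  [ 35.25 281.25  11.9 ]]]
```

A green 28x52 px blob at (182,176) has the size of a cell lying on the bench, so it has toppled over. Locate it.

Run:
```python
from h import *
for k in range(2):
    o,p,W=shot("wrist",f"w32{k}")
    for r in green(p):
        b=cv2.boxPoints(r);g=[ray(W,q,.022)[:2] for q in b];s=[(round(np.linalg.norm(g[i]-g[i-1]),4),round(np.degrees(np.arctan2(*(g[i]-g[i-1])[::-1])))) for i in range(4)];print("w",np.round(r[0]),np.round(r[1]),ray(W,r[0],.022)[:2],s)
o,t,T=shot("top","t32")
for r in green(t): print(np.round(r[0]),np.round(r[1]),"%.0f"%r[2],ray(T,r[0],.022)[:2])
hsv=cv2.cvtColor(p,cv2.COLOR_BGR2HSV);print(hsv[165:190:6,170:196:5].tolist())
# low-saturation pale disc?
q=p[60:240,150:330];cv2.imwrite("pics/q.png",q)
```

```text
w [182. 175.] [28. 51.] [0.5701 0.1999] [(np.float64(0.0329), -121), (np.float64(0.0622), 148), (np.float64(0.0313), 60), (np.float64(0.0629), -31)]
w [241. 115.] [ 69. 104.] [0.5087 0.2739] [(np.float64(0.0731), 176), (np.float64(0.109), 90), (np.float64(0.0723), 3), (np.float64(0.117), -90)]
w [182. 175.] [28. 52.] [0.5695 0.1995] [(np.float64(0.0327), -122), (np.float64(0.0631), 146), (np.float64(0.031), 59), (np.float64(0.0639), -32)]
w [241. 115.] [ 70. 104.] [0.5087 0.274 ] [(np.float64(0.0736), 178), (np.float64(0.1086), 91), (np.float64(0.0727), 4), (np.float64(0.1165), -89)]
[110. 232.] [13. 18.] 83 [0.3853 0.4486]
[175. 187.] [20. 18.] 86 [0.5188 0.2565]
[196. 171.] [ 9. 19.] 35 [0.5703 0.1964]
[[[158, 8, 124], [66, 178, 99], [66, 179, 114], [67, 185, 117], [66, 184, 115], [66, 182, 101]], [[66, 182, 80], [66, 178, 109], [66, 185, 117], [66, 182, 118], [66, 183, 106], [66, 176, 84]], [[67, 183, 103], [67, 182, 115], [66, 184, 118], [67, 184, 112], [66, 178, 96], [66, 169, 62]], [[66, 179, 111], [66, 184, 118], [66, 182, 115], [66, 180, 102], [66, 170, 78], [156, 9, 137]], [[66, 185, 116], [66, 182, 116], [67, 182, 108], [66, 174, 91], [66, 170, 45], [150, 9, 149]]]
```

The cell lies at (0.570,0.198) with its axis at -32°, and both views agree. Gripping its ends would hit the cradle's cheek, so I'll grip it across its diameter, carry it to clear bench at y≈0.12, and regrip there by its ends.

```bash
python3 -m handwheel '[[70,-0.7,-27.2,0,6.7],[60,0,0,0,6.7],[54,0,0,0,6.7],[54,0,0,0,6.7],[54,0,0,0,0]]' >/dev/null && python3 -c "
from h import *
plan(.570,.1985,.153,58)"
```

```text
at [0.574  0.2521 0.1532] yaw 58.2 tilt [ 0. -0. -1.] turn 0.2 shift [-25.  -47.6   0.2] len 54
```

```bash
python3 -m handwheel '[[54,-12.5,-23.8,0,0],[54,-12.5,-23.8,0,0],[54,0,0,36,0],[54,0,0,36,0],[54,0,0,0,0]]' >/dev/null && python3 -m handwheel '[[54,0,0,0,0]]'
python3 - <<'E'
from h import *
o,p,W=shot("wrist","w33");plan(.570,.1985,-.036,58)
for r in green(p):
    b=cv2.boxPoints(r);g=[ray(W,q,.024)[:2] for q in b];s=[(round(np.linalg.norm(g[i]-g[i-1]),4),round(np.degrees(np.arctan2(*(g[i]-g[i-1])[::-1])))) for i in range(2)];print("w",np.round(r[0]),np.round(r[1]),ray(W,r[0],.024)[:2],s)
E
```

```text
clock: 67.12
eef_pos: [0.5689, 0.1982, 0.0798]
ee_rot: [0.272, 0.962, -0.001, -0.002]
force: [1.0, -0.2, 0.8]
gripper_width: 0.054
grasp_force: 0.0
at [0.5707 0.199  0.0817] yaw 58.4 tilt [ 0.  0. -1.] turn 0.4 shift [  0.3  -0.8 117.7] len 118
w [254. 193.] [66. 35.] [0.5691 0.1997] [(np.float64(0.0619), 147), (np.float64(0.0302), 58)]
w [273.  95.] [98. 82.] [0.5065 0.2561] [(np.float64(0.0785), -179), (np.float64(0.0623), 88)]
w [337.  55.] [103.  68.] [0.5074 0.3136] [(np.float64(0.0793), -174), (np.float64(0.0479), 89)]
```

```bash
python3 -m handwheel '[[54,0,0,38,0],[54,0,0,38,0],[54,0,0,38,0],[54,0,0,4,0],[54,0,0,0,0]]' && python3 -m handwheel '[[20,0,0,0,0],[20,0,0,0,0],[20,0,0,0,0],[20,0,0,0,0],[20,0,0,0,0]]' && python3 -m handwheel '[[20,0,0,-38,0],[20,0,0,-30,0],[20,0,0,0,0]]' && python3 -c "
from h import *
plan(.58,.115,-.034,58)"
```

```text
clock: 67.58
eef_pos: [0.5702, 0.1989, -0.0369]
ee_rot: [0.272, 0.962, -0.0, -0.001]
force: [0.3, 0.9, 1.3]
gripper_width: 0.0541
grasp_force: 0.0
clock: 68.0
eef_pos: [0.5732, 0.1996, -0.0334]
ee_rot: [0.273, 0.962, 0.002, 0.003]
force: [-0.9, -0.3, 7.1]
gripper_width: 0.031
grasp_force: 59.6
clock: 68.25
eef_pos: [0.5755, 0.2003, 0.0385]
ee_rot: [0.273, 0.962, 0.004, 0.005]
force: [1.1, 0.5, -0.4]
gripper_width: 0.0311
grasp_force: 60.0
at [0.5755 0.2003 0.0385] yaw 58.3 tilt [ 0.012  0.005 -1.   ] turn 0.3 shift [-48.4 -70.7  72.1] len 112
```

```bash
python3 -m handwheel '[[20,-16,-23.5,0,0],[20,-16,-23.5,0,0],[20,-16,-23.5,0,0],[20,0,0,35,0],[20,0,0,28,0]]' >/dev/null && python3 -m handwheel '[[20,0,0,2,0],[20,0,0,0,0],[20,0,0,0,0]]' && python3 -m handwheel '[[20,0,0,2,0],[20,0,0,0,0]]' && python3 -m handwheel '[[20,0,0,2,0],[20,0,0,0,0]]'
```

```text
clock: 68.92
eef_pos: [0.5743, 0.1138, -0.0329]
ee_rot: [0.273, 0.962, 0.0, 0.0]
force: [-0.2, -0.3, -0.4]
gripper_width: 0.0312
grasp_force: 63.7
clock: 69.08
eef_pos: [0.5743, 0.1139, -0.035]
ee_rot: [0.273, 0.962, 0.0, 0.0]
force: [1.3, -0.0, -0.9]
gripper_width: 0.0312
grasp_force: 63.7
clock: 69.25
eef_pos: [0.5746, 0.1138, -0.0357]
ee_rot: [0.273, 0.962, 0.001, 0.0]
force: [-3.2, -0.9, 11.4]
gripper_width: 0.031
grasp_force: 65.3
```

Contact with the bench. Release, lift, turn +90° to regrip by the ends, and measure.

```bash
python3 -m handwheel '[[25,0,0,-1,0],[45,0,0,0,0],[60,0,0,0,0],[60,0,0,-38,0],[60,0,0,-38,0]]' >/dev/null && python3 -m handwheel '[[74,0,0,-38,7.1],[85,0,0,-36,7.1],[85,0,0,0,7.1],[85,0,0,0,7.1],[85,0,0,0,7.1]]' >/dev/null && python3 -m handwheel '[[85,0,0,0,7.1],[85,0,0,0,7.1],[85,0,0,0,7.1],[85,0,0,0,7.1],[85,0,0,0,7.1]]' >/dev/null && python3 -m handwheel '[[85,0,0,0,7.1],[85,0,0,0,7.1],[85,0,0,0,5],[85,0,0,0,0],[85,0,0,0,0]]'
python3 - <<'E'
from h import *
o,p,W=shot("wrist","w34")
for r in green(p):
    b=cv2.boxPoints(r);g=[ray(W,q,.022)[:2] for q in b];s=[(round(np.linalg.norm(g[i]-g[i-1]),4),round(np.degrees(np.arctan2(*(g[i]-g[i-1])[::-1])))) for i in range(2)];c=ray(W,r[0],.022);print("w",np.round(r[0]),np.round(r[1]),c[:2],s)
plan(.5745,.114,.04,-32)
E
```

```text
clock: 70.92
eef_pos: [0.574, 0.1134, 0.113]
ee_rot: [0.874, 0.487, -0.0, 0.0]
force: [0.1, -0.1, 0.1]
gripper_width: 0.0853
grasp_force: 0.0
w [250. 181.] [30. 57.] [0.5737 0.1159] [(np.float64(0.0315), 56), (np.float64(0.0568), -32)]
w [112. 109.] [40. 71.] [0.5    0.2436] [(np.float64(0.0348), 103), (np.float64(0.0694), 11)]
w [75. 84.] [51. 92.] [0.4859 0.2784] [(np.float64(0.0421), 96), (np.float64(0.0878), 5)]
w [35. 43.] [54. 81.] [0.4787 0.3228] [(np.float64(0.0416), 98), (np.float64(0.0743), 4)]
at [0.574  0.1133 0.113 ] yaw -31.8 tilt [-0. -0. -1.] turn 0.2 shift [ 0.8  0.  73. ] len 73
```

The fall fits the announced knock of a loose cell, which acted once I had left, so I'll repeat the same placing. Grip by the ends now.

```bash
python3 -m handwheel '[[85,0.5,0.5,37,0],[85,0,0,37,0],[85,0,0,37,0],[85,0,0,37,0],[85,0,0,0,0]]' && python3 -m handwheel '[[85,0,0,0,0],[50,0,0,0,0],[50,0,0,0,0],[50,0,0,0,0],[50,0,0,0,0]]' && python3 -m handwheel '[[50,0,0,0,0],[50,0,0,-35,0],[50,0,0,-38,0],[50,0,0,-38,0],[50,0,0,-38,0]]' && python3 -m handwheel '[[50,0,0,-32,-7.1],[50,0,0,0,-7.1],[50,0,0,0,-7.1],[50,0,0,0,-7.1],[50,0,0,0,-7.1]]' && python3 -m handwheel '[[50,0,0,0,-0.5],[50,0,0,0,0]]'
python3 - <<'E'
from h import *
plan(.5077,.275,.145,4)
o,p,W=shot("wrist","w35")
for r in green(p): print(np.round(r[0]),np.round(r[1]),"%.0f"%r[2],ray(W,r[0],.07))
E
```

```text
clock: 71.38
eef_pos: [0.5689, 0.1126, -0.0413]
ee_rot: [0.874, 0.486, -0.006, -0.002]
force: [-0.8, -0.2, -0.0]
gripper_width: 0.0848
grasp_force: 0.0
clock: 71.8
eef_pos: [0.5772, 0.1139, -0.0318]
ee_rot: [0.874, 0.486, 0.003, 0.0]
force: [-0.7, 0.1, 7.0]
gripper_width: 0.0588
grasp_force: 64.8
clock: 72.22
eef_pos: [0.5747, 0.1133, 0.1171]
ee_rot: [0.874, 0.486, 0.001, 0.0]
force: [0.4, 0.9, -1.8]
gripper_width: 0.0587
grasp_force: 65.6
clock: 72.63
eef_pos: [0.575, 0.1135, 0.148]
ee_rot: [0.682, 0.731, 0.001, 0.001]
force: [0.5, 0.4, -1.5]
gripper_width: 0.0584
grasp_force: 65.7
clock: 72.8
eef_pos: [0.575, 0.1132, 0.1472]
ee_rot: [0.682, 0.731, 0.001, 0.0]
force: [-0.1, -0.5, -1.0]
gripper_width: 0.0587
grasp_force: 65.7
at [0.575  0.1132 0.1472] yaw 3.9 tilt [ 0.002  0.001 -1.   ] turn -0.1 shift [166.1 -55.8   2.3] len 175
[250. 254.] [116.  61.] -0 [0.5781 0.0395 0.07  ]
[188.  45.] [30. 65.] 88 [0.5135 0.2327 0.07  ]
[178.  14.] [29. 75.] 90 [0.5046 0.2548 0.07  ]
```

```bash
python3 -m handwheel '[[50,33.2,-11.2,0,0],[50,33.2,-11.2,0,0],[50,33.2,-11.2,0,0],[50,33.2,-11.2,0,0],[50,33.2,-11.2,0,0]]' >/dev/null && python3 -m handwheel '[[50,0,0,0,0],[50,0,0,0,0],[50,0,0,0,0]]'
python3 - <<'E'
from h import *
plan(.5077,.275,.055,4)
o,p,W=shot("wrist","w36")
for n in ("w27","w36"):
    for r in green(cv2.imread(f"pics/{n}.png")): print(n,np.round(r[0],1),np.round(r[1]),"%.0f"%r[2],np.round(cv2.boxPoints(r)).tolist())
E
```

```text
clock: 73.52
eef_pos: [0.5073, 0.2744, 0.1462]
ee_rot: [0.682, 0.732, -0.0, 0.0]
force: [0.9, -0.3, -1.4]
gripper_width: 0.0589
grasp_force: 65.7
at [0.5073 0.2744 0.1462] yaw 4.0 tilt [ 0.    -0.001 -1.   ] turn 0.0 shift [ 0.6  0.4 91.2] len 91
w27 [254. 253.] [ 62. 118.] 90 [[195.0, 222.0], [313.0, 222.0], [313.0, 284.0], [195.0, 284.0]]
w27 [254.  177.5] [87. 64.] 90 [[222.0, 134.0], [286.0, 134.0], [286.0, 221.0], [222.0, 221.0]]
w27 [132.5  13. ] [26. 51.] 90 [[107.0, 0.0], [158.0, 0.0], [158.0, 26.0], [107.0, 26.0]]
w36 [250. 255.] [ 62. 116.] 90 [[192.0, 224.0], [308.0, 224.0], [308.0, 286.0], [192.0, 286.0]]
w36 [253.5 176. ] [94. 65.] 90 [[221.0, 129.0], [286.0, 129.0], [286.0, 223.0], [221.0, 223.0]]
w36 [131.5   9.1] [22. 50.] 85 [[106.0, 0.0], [155.0, -4.0], [157.0, 18.0], [108.0, 22.0]]
```

```bash
python3 -m handwheel '[[50,0.6,0.4,30,0],[50,0,0,30,0],[50,0,0,29,0],[50,0,0,0,0],[50,0,0,0,0]]' && python3 -m handwheel '[[50,0,0,2,0],[50,0,0,0,0],[50,0,0,0,0]]' && python3 -m handwheel '[[50,0,0,2,0],[50,0,0,0,0],[50,0,0,0,0]]'&& python3 -m handwheel '[[50,0,0,1,0],[50,0,0,0,0]]'&& python3 -m handwheel '[[50,0,0,1,0],[50,0,0,0,0]]'
```

```text
clock: 73.98
eef_pos: [0.5075, 0.2736, 0.0566]
ee_rot: [0.682, 0.731, -0.001, 0.0]
force: [0.3, 0.1, -0.9]
gripper_width: 0.0588
grasp_force: 65.8
clock: 74.23
eef_pos: [0.5085, 0.2757, 0.0567]
ee_rot: [0.682, 0.732, 0.001, 0.0]
force: [-0.1, 0.9, -1.9]
gripper_width: 0.0586
grasp_force: 65.8
clock: 74.48
eef_pos: [0.5075, 0.2757, 0.0535]
ee_rot: [0.681, 0.732, 0.0, -0.0]
force: [0.4, 0.3, -1.2]
gripper_width: 0.0585
grasp_force: 65.8
clock: 74.65
eef_pos: [0.5073, 0.2756, 0.0521]
ee_rot: [0.681, 0.732, -0.0, -0.0]
force: [-0.3, 0.3, -1.0]
gripper_width: 0.0586
grasp_force: 65.8
clock: 74.82
eef_pos: [0.5073, 0.2755, 0.0509]
ee_rot: [0.681, 0.732, -0.0, -0.0]
force: [-0.0, 0.2, -2.5]
gripper_width: 0.0585
grasp_force: 65.8
```

```bash
python3 -m handwheel '[[50,0,0,1,0],[50,0,0,0,0]]' && python3 -m handwheel '[[50,0,0,1,0],[50,0,0,0,0]]'&& python3 -m handwheel '[[50,0,0,1,0],[50,0,0,0,0]]'&& python3 -m handwheel '[[50,0,0,1,0],[50,0,0,0,0]]'
```

```text
clock: 74.98
eef_pos: [0.5073, 0.2755, 0.0499]
ee_rot: [0.681, 0.732, -0.0, -0.0]
force: [-0.0, 0.0, -1.4]
gripper_width: 0.0589
grasp_force: 65.8
clock: 75.15
eef_pos: [0.5077, 0.276, 0.0496]
ee_rot: [0.681, 0.732, 0.0, -0.0]
force: [-0.2, -0.0, 2.4]
gripper_width: 0.0584
grasp_force: 66.2
clock: 75.32
eef_pos: [0.5079, 0.2764, 0.0493]
ee_rot: [0.681, 0.732, 0.001, -0.0]
force: [-1.9, 0.3, 7.3]
gripper_width: 0.0584
grasp_force: 66.9
clock: 75.48
eef_pos: [0.508, 0.2767, 0.0491]
ee_rot: [0.681, 0.732, 0.001, -0.0]
force: [-4.1, 0.1, 11.8]
gripper_width: 0.0587
grasp_force: 67.4
```

```bash
python3 -m handwheel '[[50,0,0,-2,0],[50,0,0,0,0],[80,0,0,0,0],[85,0,0,0,0],[85,0,0,0,0]]'
python3 - <<'E'
from h import *
o,p,W=shot("wrist","w37");[print(np.round(r[0],1),np.round(r[1]),"%.0f"%r[2]) for r in green(p)]
E
python3 -m handwheel '[[85,0,0,-12,0],[85,0,0,-15,0],[85,0,0,-20,0],[85,0,0,-20,0],[85,0,0,-25,0]]'
python3 - <<'E'
from h import *
o,p,W=shot("wrist","w38");[print(np.round(r[0],1),np.round(r[1]),"%.0f"%r[2],ray(W,r[0],.11)) for r in green(p)]
E
python3 -m handwheel '[[85,0,0,-30,0],[85,0,0,-30,0],[85,0,0,-30,0],[85,0,0,0,0],[85,0,0,0,0]]'
python3 - <<'E'
from h import *
o,p,W=shot("wrist","w39");[print(np.round(r[0],1),np.round(r[1]),"%.0f"%r[2],ray(W,r[0],.11)) for r in green(p)]
for q in((.5075,.275,.11),(.509,.258,.083),(.507,.292,.083)):print(proj(W,q))
E
```

```text
clock: 75.9
eef_pos: [0.5072, 0.2753, 0.0487]
ee_rot: [0.681, 0.732, -0.0, -0.0]
force: [0.2, -0.4, 0.2]
gripper_width: 0.0849
grasp_force: 0.0
[250.5 252.5] [ 59. 117.] 90
[254.8 181.6] [101.  80.] 1
clock: 76.37
eef_pos: [0.5068, 0.2751, 0.142]
ee_rot: [0.681, 0.732, -0.001, -0.0]
force: [0.4, 1.0, -0.2]
gripper_width: 0.0849
grasp_force: 0.0
[252.3 178.1] [70. 95.] 1 [0.5056 0.2954 0.11  ]
[130.5  10.5] [21. 51.] 90 [0.4161 0.405  0.11  ]
clock: 76.83
eef_pos: [0.5085, 0.2759, 0.2337]
ee_rot: [0.681, 0.732, 0.002, 0.0]
force: [-0.2, 0.2, 0.2]
gripper_width: 0.0847
grasp_force: 0.0
[250. 163.] [74. 50.] 90 [0.5058 0.2901 0.11  ]
[157.4  20.5] [46. 38.] 83 [0.4071 0.423  0.11  ]
[250.5445 176.2793]
[250.8315 184.3892]
[251.1493 157.1357]
```

```bash
python3 -m handwheel '[[85,-37,0,0,0],[85,-37,0,0,0],[85,-37,0,0,0],[85,-37,0,0,0],[85,-37,0,0,0]]' >/dev/null && python3 -m handwheel '[[85,-37,0,0,0],[85,0,0,0,0],[85,0,0,0,0],[85,0,0,0,0]]'
python3 - <<'E'
from h import *
o,s,S=shot("side","s40");o,t,T=shot("top","t40")
for nm,p in(("top",t),("side",s)):
    for r in green(p): print(nm,np.round(r[0],1),np.round(r[1],1),"%.0f"%r[2])
def is_g(p,uv): h=cv2.cvtColor(p,cv2.COLOR_BGR2HSV)[int(round(uv[1])),int(round(uv[0]))];return h.tolist()
old=cv2.imread("pics/s30.png")
for dx in(-.02,0,.02):
    q=proj(S,(.508+dx,.275,.110));print("t0 top",q,is_g(s,q),"before",is_g(old,q))
    for z in (.13,):q=proj(S,(.508+dx,.275,z));print("above",is_g(s,q))
d=cv2.absdiff(s,old)[135:200,185:240].max(2);ys,xs=np.where(d>45);print("diff cols",xs.min()+185,xs.max()+185,"rows",ys.min()+135,ys.max()+135)
for q in((.478,.273,.098),(.538,.277,.098),(.508,.275,.1145)):print(proj(S,q),proj(T,q))
# top: brightness profile along pile middle row
print([int(t[187,u].max()) for u in range(150,188)])
g=cv2.inRange(cv2.cvtColor(t,cv2.COLOR_BGR2HSV),(45,90,40),(80,255,255))[:, :]
print({u:(int(np.where(g[165:215,u])[0].min())+165,int(np.where(g[165:215,u])[0].max())+165) for u in range(151,186,2) if g[165:215,u].any()})
np.set_printoptions(linewidth=200)
gs=cv2.inRange(cv2.cvtColor(s,cv2.COLOR_BGR2HSV),(45,70,30),(80,255,255))[138:186,190:240]
print("\n".join("".join("#" if v else "." for v in r) for r in gs[::2]))
E
```

```text
clock: 77.63
eef_pos: [0.5225, 0.0546, 0.23]
ee_rot: [0.681, 0.732, -0.001, -0.001]
force: [-0.0, 0.8, 0.4]
gripper_width: 0.0847
grasp_force: 0.0
top [110.2 231.9] [13.3 17.6] 83
top [167.8 187.3] [21.5 33.3] 86
side [156.5 154. ] [ 8. 15.] 90
side [213.8 159.8] [29.1 18. ] 72
t0 top [205.6017 148.5306] [67, 154, 116] before [150, 3, 156]
above [140, 5, 155]
t0 top [211.0561 146.914 ] [67, 148, 122] before [120, 5, 158]
above [0, 0, 155]
t0 top [216.4504 145.3152] [67, 155, 122] before [160, 5, 150]
above [130, 5, 153]
diff cols 201 237 rows 143 173
[203.3077 152.8271] [163.8964 197.1261]
[218.9228 147.4389] [163.1341 176.4029]
[211.0069 145.7091] [162.1746 185.7169]
[130, 104, 119, 127, 127, 126, 130, 130, 126, 126, 131, 137, 138, 137, 132, 124, 113, 100, 84, 72, 72, 86, 104, 115, 111, 99, 83, 74, 84, 109, 125, 123, 113, 99, 88, 108, 122, 105]
{151: (185, 185), 153: (181, 199), 155: (179, 198), 157: (179, 197), 159: (178, 197), 161: (177, 196), 163: (177, 196), 165: (177, 196), 167: (177, 195), 169: (178, 196), 171: (178, 197), 173: (178, 197), 175: (178, 196), 177: (179, 196), 179
[... 588 characters left out ...]
.###################.................
..................###############.................
...........###.....##############.................
...................#################..............
..................###################.............
.................##.############....#.............
.....................######.......................
......................####........................
.......................##.........................
..................................................
..................................................
..................................................
..................................................
..................................................
```

The top cell is in place: side green spans (203–219, 144–153) where t0 should project, and the top ends run rows 177–196 against an expected 176–197. No green is left elsewhere except the multimeter's screen. A last check that the lever is at rest (dark knob at side px ~(307,175)), after a short settling wait.

```bash
python3 -m handwheel '[[85,0,0,-10,0],[85,0,0,0,0],[85,0,0,0,0],[85,0,0,0,0],[85,0,0,0,0]]'
python3 - <<'E'
from h import *
o,s,S=shot("side","s41");a=cv2.imread("pics/side0.png")
for n,p in(("start",a),("now",s)): print(n,p[168:184,307].max(1).tolist(), p[168:184,300].max(1).tolist())
for r in green(s): print(np.round(r[0],1),np.round(r[1],1))
E
```

```text
clock: 78.15
eef_pos: [0.5232, 0.0544, 0.2411]
ee_rot: [0.681, 0.732, 0.0, -0.0]
force: [-0.5, 0.0, -0.1]
gripper_width: 0.0854
grasp_force: 0.0
start [109, 55, 23, 19, 14, 12, 3, 4, 12, 5, 5, 8, 7, 42, 109, 142] [142, 144, 145, 143, 138, 147, 137, 147, 143, 143, 141, 148, 142, 144, 146, 147]
now [116, 57, 25, 7, 14, 15, 19, 1, 13, 10, 4, 12, 7, 51, 97, 110] [147, 147, 146, 142, 146, 144, 147, 146, 146, 148, 147, 150, 148, 147, 148, 150]
[156.5 154. ] [ 8. 15.]
[213.8 159.7] [29.1 18.3]
```

The knob is exactly where it started and the pile is still. Hand in.

```bash
python3 -c "
from plant import job_done
print(job_done())"
```

```text
the job is handed in; nothing more can be done
None
```

I handed the job in with all six cells stacked 3-2-1 in the cradle, the dispenser empty and the lever back at rest; the last camera checks agree, but no verdict came back (the top cell fell off once and was put back).

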